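# Restack the herb grinder's spindle

## Task

The herb grinder on the dispensary counter has been cleaned: thread its parts back on the upright spindle in this order: white spacer first, then steel washer, then brass bushing. Press the stack down gently until the rubber grommet under it sits fully home on the deck, never loading the grinder with more than 35 N (about 3.5 kg), then let go. Leave the other things on the counter and mat where they are.

Things in the scene. Friction and masses are not known exactly. Their poses are not given: they have to be found in the camera images.
- grinder: Fixed herb grinder base without its bowl: white drum 170 mm across, flat aluminium deck (148 mm across) on top, 100 mm above the counter. It stands left or right of the robot's middle, at any yaw. Origin: centre of its underside, on the counter; z up. With the stack home, the middles of spacer, washer and bushing are 118, 131 and 146 mm above this origin.
- spindle_axis (a point): Point on the drum's centre line, level with the spindle's tip (170 mm above the counter). The rigid upright steel spindle, 16 mm in diameter, stands 70 mm tall on the deck; its rim is chamfered (14 mm across at the top, full 16 mm from 3 mm below). It is NOT on this line: it stands 3 to 5 mm beside it, in a direction that differs each time; find it by feel.
- deck (a point): Centre of the deck's top, 100 mm above the counter. Round the spindle's foot sits a black rubber grommet, 28 mm across, 8 mm thick, its underside at first 5 to 9 mm above the deck. The stack rests on it. It slides down the spindle under about 10 N and stays where it is pushed; at home it meets a stiff rubber stop (some 12 N per mm) with its underside on the deck, its top 108 mm above the counter.
- spacer_mid (a point): Loose white plastic ring, 32 mm outside, 19 mm bore, 20 mm tall, about 40 g, lying with its bore upright on the mat. The point is its centre, half-way up (13 mm above the counter at the start). z along the bore.
- washer_mid (a point): Loose thick steel washer, 44 mm outside, 19 mm bore, 6 mm thick, about 50 g, lying flat on the mat. The point is its centre (6 mm above the counter at the start). z along the bore.
- bushing_mid (a point): Loose brass ring, 36 mm outside, 19 mm bore, 24 mm tall, about 140 g, bore upright on the mat. The point is its centre, half-way up (15 mm above the counter at the start). z along the bore.
- mat: Fixed green service mat, 250 x 250 x 3 mm, on which the rings lie; origin in the centre of its underside.
- nut: Bystander: loose dark hexagonal nut, 27 mm across, 12 mm tall, on the mat near a corner; leave it. Origin under its centre.
- seal: Bystander: loose thin red ring, 33 mm across, 6 mm tall, on the mat near a corner; not part of this stack, leave it. Origin under its centre.
- jar: Bystander: amber jar with yellow cap, 70 mm across, 110 mm tall. Origin under its centre.
- mortar: Bystander: open brass mortar, 100 mm across, 85 mm tall. Origin under its centre.
- wrench: Bystander: steel wrench lying flat, 160 mm long. Origin under its middle.
- brush: Bystander: brush lying flat, 170 mm long. Origin under its middle.

How it is judged:
By the outcome, as a careful person would: the job done as asked, in the order asked, and still so for the second after the job is handed in, with the robot touching nothing.
It also fails if it takes over 72 s, if anything falls off the work surface, if the arm or the gripper's body presses on something with over 40 N, if the wrist force passes 120 N, or if a joint passes its speed limit or range.

## Robot

A 6-joint arm with a two-finger parallel gripper is mounted at the origin on the work surface. World frame = base frame: x ahead of the robot, y to its left, z up, the work surface at z = 0. Lengths are in m, angles in rad, forces in N, time in s.
With the tool pointing down it reaches from about 0.25 to 0.8 m from the base axis. Payload 3.9 kg.
Tool frame: the origin (TCP) lies midway between the tips of the shut fingers; the grasp point (between the pads) lies grasp_offset behind it (grasp_offset is the distance from the TCP to the grasp point, in m); z points along the fingers, y is the direction in which the jaws open and shut (so a half turn about z gives the same grasp; the last joint's range is limited). The gripper opens to 85 mm and grips with 20 to 120 N. Pads are 22 mm wide; open, the fingers measure 114 mm over their backs; the gripper's body (76 mm by 85 mm) begins 54 mm behind the grasp point. The pads swing forward as they close: fully open they stand 13 mm farther back than shut.
Start: joints at [1.191, 0.26, -0.138, 1.173, 0, 1.571], TCP at [0.195, 0.488, 0.231] pointing down, gripper open.
Joint ranges: [-2.78, 2.78], [-0.83, 1.72], [-1.28, 1.37], [-1.9, 2.12], [-1.57, 1.48], [-3.14, 3.14]. Speed limits (rad/s): [2.57, 2.57, 3.14, 3.14, 3.14, 3.14].

## Interface

Orientations are given as a unit quaternion [x, y, z, w].
In Python, from workcell import * gives the robot as it stands. The module is installed in compiled form; this text tells all that it offers.
- The arm moves only by the tool arm_command, never from a script. Its argument "plan" is a list of rows, each a list of 3 entries, a list of its own where there are three numbers: the closure, from 0 (fully open) to 1 (shut), then the shift along the tool's x, y, z in m, then the turn, a rotation vector about the tool's x, y, z in degrees. A call has exactly 5 rows; each row is the pose to reach, as a shift and turn from the pose commanded when the call began, along the tool's axes at that moment; what a row does not reach only later rows make up. A row lasts 1/8 s, in which the tool goes at most 62.5 mm and 10.7 degrees, less where a joint would pass 70% of its speed; a pose out of reach is approached as far as the arm can. A call with a gripper value outside its range is refused whole. The fingers move at their own pace and stop on an object; the grip force is fixed at half the most. Time passes only in rows, so rows that repeat a pose let the fingers close, or fill a call up. It gives the time, the measured TCP pose, the force and the opening at its end, in the units of the state.
- observe(): the state, without advancing time (a new reading comes with each control period).
- grab_frame(name): name is "scene" or "top" or "wrist"; returns (picture, depth): 400x640x3 uint8, blue, green, red; 400x640 float32, m along the optical axis (not along the pixel's ray), 0 where there is no reading.
- calibration(name): a dict with "vfov" (degrees; the focal length in pixels is half the picture's height over the tangent of half this angle, whatever the lens; pixels are square), "cx", "cy" (the principal point, pixels), "R" (3x3) and "t" (3): a world point X has camera coordinates R X + t. Camera axes: x right, y down, z forward; pixel columns grow to the right and rows downward; lengths in m; the calibration is good to about 2 mm. A picture is of the moment at which its call begins: read the wrist's pose just before it. calibration takes no time and is no camera call; for the wrist camera it gives the pose at the moment of the call.
- job_done(): hands the job in, once; it reports no verdict.
The state is a dict: "t": time; "joint_positions": joint angles; "qd": joint speeds; "joint_torque": joint torques, N m; "ee_pos": TCP position; "orientation": TCP orientation; "force": force on the tool from outside, world axes, zero at the start; "torque": the same for the moment, N m; "width": finger opening in m.
Only numpy, scipy, OpenCV 4.12 (cv2) and the standard library are available. Lean on these libraries where they do the work, as an engineer would, in place of code of your own. Each camera call takes 0.05 s, during which the arm holds its last target.

## Working session

There is one attempt and no reset: what is moved stays moved. The work goes in short steps, Python scripts to look and compute and a tool call to move; the robot and the scene stay as the last step left them, time stands still between calls to the robot, and variables do not carry over. Pictures are saved under pics/ and viewed, and the job is handed in when it is done.

Besides the shell and the picture viewer there is one more tool, called after ">>>" in YAML: its name, and indented under it one key for each argument. arm_command: Moves the arm, as the interface text tells. Its arguments: {"type":"object","properties":{"plan":{"type":"array"}},"required":["plan"]}

```bash
mkdir -p pics; cat > h.py <<'E'
from workcell import *
import numpy as np, cv2
from scipy.spatial.transform import Rotation as Ro
def K(c):
    f=200/np.tan(np.radians(c["vfov"])/2); return f,c["cx"],c["cy"]
def world(name,c,u,v,d):
    f,cx,cy=K(c); X=np.array([(u-cx)/f*d,(v-cy)/f*d,d]); return np.array(c["R"]).T@(X-np.array(c["t"]))
def plane(c,u,v,z):
    f,cx,cy=K(c); R=np.array(c["R"]);o=-R.T@np.array(c["t"]); r=R.T@np.array([(u-cx)/f,(v-cy)/f,1]); return o+r*(z-o[2])/r[2]
E
python3 - <<'E'
from h import *
s=observe();print(s)
for n in ["scene","top","wrist"]:
    c=calibration(n); p,d=grab_frame(n); cv2.imwrite(f"pics/{n}0.png",p); np.save(f"{n}0.npy",d); print(n,c)
try: print(grasp_offset)
except Exception as e: print(e)
import workcell; print(dir(workcell))
E
```

```text
{'t': 0.0, 'joint_positions': array([ 1.19096419e+00,  2.60688911e-01, -1.39367561e-01,  1.17272187e+00,
       -3.54191590e-06,  1.57081297e+00]), 'qd': array([ 1.40537003e-03,  1.01715257e-03, -1.96582716e-03, -3.84938335e-04,
       -1.40404261e-05, -4.59240184e-04]), 'joint_torque': array([-6.20915780e-04, -4.05673885e+01,  2.53923440e+01,  1.85263390e-02,
       -6.27861982e-05,  8.53722320e-07]), 'ee_pos': array([0.19439697, 0.48694123, 0.23046293]), 'orientation': array([ 1.88784551e-01,  9.82018030e-01, -9.73523976e-04, -1.85331460e-04]), 'force': array([-0.56286807, -0.35208095,  0.66467752]), 'torque': array([ 0.02967597, -0.00090335, -0.01616044]), 'width': 0.08560363747057305}
scene {'vfov': 44.468691523284335, 'cx': 315.82776317653895, 'cy': 195.6353159417688, 'R': array([[-0.14236176,  0.98965627, -0.01770884],
       [ 0.76324251,  0.09836549, -0.63858054],
       [-0.63023329, -0.10442558, -0.76935122]]), 't': array([ 0.07436734, -0.32429706,  1.77927699])}
top {'vfov': 45.82292299079217, 'cx': 317.30014928680174, 'cy': 196.58761583642743, 'R': array([[-0.01504412, -0.99986522,  0.00657434],
       [-0.98369683,  0.01362179, -0.17931814],
       [ 0.17920442, -0.00916484, -0.98376917]]), 't': array([0.00929154, 0.55737759, 1.46025801])}
wrist {'vfov': 59.26037851679428, 'cx': 323.79424096460855, 'cy': 196.94641799435792, 'R': array([[ 0.37136835,  0.92848443, -0.00148549],
       [ 0.88125157, -0.3519718 ,  0.31545446],
       [ 0.2923717 , -0.1184589 , -0.94893955]]), 't': array([-0.52489043, -0.04153535,  0.37888634])}
0.0187
['Unreachable', '__builtins__', '__cached__', '__doc__', '__file__', '__loader__', '__name__', '__package__', '__spec__', 'calibration', 'grab_frame', 'grasp_offset', 'job_done', 'observe']
```

View pics/scene0.png

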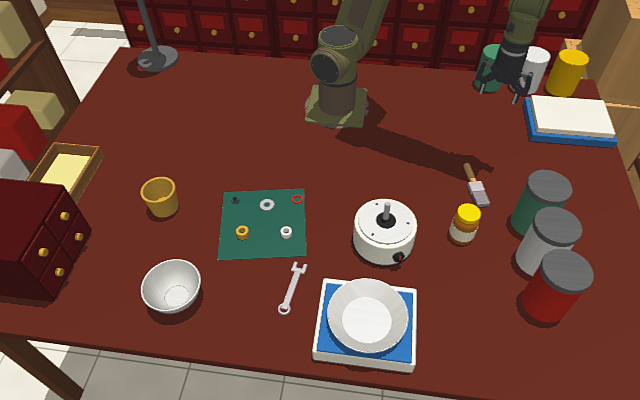

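View pics/top0.png

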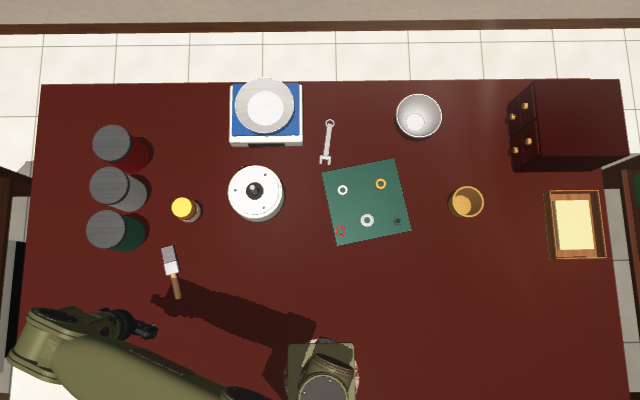

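View pics/wrist0.png

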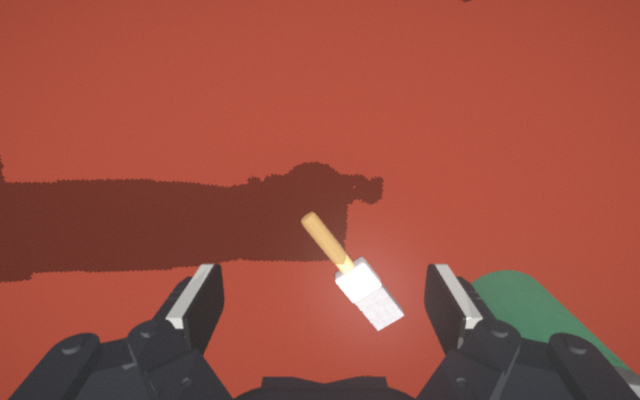

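```bash
python3 - <<'E'
import cv2,numpy as np
p=cv2.imread("pics/top0.png"); a=cv2.resize(p[150:250,215:415],None,fx=4,fy=4,interpolation=cv2.INTER_CUBIC); cv2.imwrite("pics/top0c.png",a)
p=cv2.imread("pics/scene0.png"); a=cv2.resize(p[180:270,215:415],None,fx=4,fy=4,interpolation=cv2.INTER_CUBIC); cv2.imwrite("pics/scene0c.png",a)
E
```

```text
(no output)
```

View pics/top0c.png

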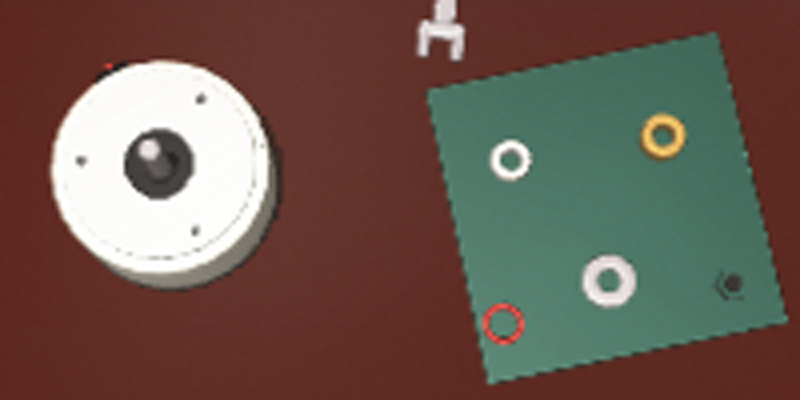

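View pics/scene0c.png

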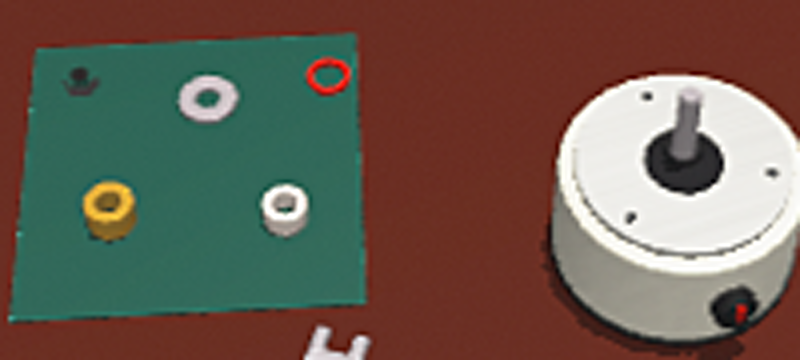

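```bash
python3 - <<'E'
from h import *
def T(n,c0,x,y,z):
    c=calibration(n); return plane(c,c0[0]+(x+.5)/4-.5,c0[1]+(y+.5)/4-.5,z)
for nm,z,t,s in [("spacer",.023,(510,160),(285,203)),("washer",.009,(609,281),(208,98)),("bush",.027,(662,135),(109,203)),("tip",.17,(149,148),(690,95)),("deck",.1,(160,165),(685,164)),("seal",.006,(503,324),(328,76))]:
    print(nm,T("top",(215,150),*t,z),T("scene",(215,180),*s,z))
E
```

```text
spacer [ 0.58439151 -0.08031255  0.023     ] [ 0.58447242 -0.07734455  0.023     ]
washer [ 0.48573012 -0.15930614  0.009     ] [ 0.48618421 -0.15566654  0.009     ]
bush [ 0.60267425 -0.2045582   0.027     ] [ 0.6036211  -0.20152828  0.027     ]
tip [0.56813388 0.1944916  0.17      ] [0.56810905 0.19661682 0.17      ]
deck [0.56903032 0.19506387 0.1       ] [0.57122103 0.19998988 0.1       ]
seal [ 0.45219969 -0.07238466  0.006     ] [ 0.45087303 -0.06958078  0.006     ]
```

>>> arm_command:
  plan:
    - [0, [-0.057, -0.017, -0.02], [0, 0, -5]]
    - [0, [-0.114, -0.034, -0.04], [0, 0, -10]]
    - [0, [-0.171, -0.05, -0.04], [0, 0, -15]]
    - [0, [-0.228, -0.067, -0.04], [0, 0, -20]]
    - [0, [-0.287, -0.083, -0.04], [0, 0, -21.8]]

```text
t: 0.78
ee_pos: [0.4316, 0.3027, 0.2712]
orientation: [-0.001, 1.0, 0.0, -0.0]
force: [-0.4, 0.5, 0.3]
width: 0.0851
```

```bash
cat > st.py <<'E'
from h import *
def st():
    s=observe(); R=Ro.from_quat(s["orientation"]).as_matrix()
    print("t",round(s["t"],2),"p",s["ee_pos"].round(4),"F",s["force"].round(1),"w",round(s["width"],4),"j",s["joint_positions"].round(2)); print(R.round(4).tolist()); return s,R
def to(x,y,z):
    s,R=st(); print("shift tool",(R.T@(np.array([x,y,z])-s["ee_pos"])).round(4))
E
python3 -c "
from st import *
to(.568,.195,.27)"
```

```text
t 0.78 p [0.4316 0.3027 0.2712] F [-0.4  0.5  0.3] w 0.0851 j [ 0.61  0.25 -0.05  1.27  0.    0.61]
[[-1.0, -0.0023, -0.0001], [-0.0023, 1.0, 0.0002], [0.0001, 0.0002, -1.0]]
shift tool [-0.1362 -0.108   0.0012]
```

>>> arm_command:
  plan:
    - [0, [-0.05, -0.036, 0.01], [0, 0, 0]]
    - [0, [-0.1, -0.072, 0.02], [0, 0, 0]]
    - [0, [-0.136, -0.108, 0.03], [0, 0, 0]]
    - [0, [-0.136, -0.108, 0.03], [0, 0, 0]]
    - [0, [-0.136, -0.108, 0.03], [0, 0, 0]]

```text
t: 1.4
ee_pos: [0.566, 0.1961, 0.2409]
orientation: [-0.0, 1.0, 0.0, -0.001]
force: [0.0, 0.8, 0.4]
width: 0.0853
```

```bash
cat > wr.py <<'E'
from st import *
import sys
def shot(n,crop=None,f=1):
    st(); c=calibration("wrist"); p,d=grab_frame("wrist"); np.save(n+".npy",d); np.savez(n+"_c.npz",**c)
    cv2.imwrite(f"pics/{n}.png",p)
if __name__=="__main__": shot(sys.argv[1])
E
python3 wr.py w1
```

```text
t 1.4 p [0.566  0.1961 0.2409] F [0.  0.8 0.4] w 0.0853 j [0.33 0.39 0.07 1.26 0.   0.33]
[[-1.0, -0.0002, -0.0015], [-0.0002, 1.0, 0.0001], [0.0015, 0.0001, -1.0]]
```

View pics/w1.png

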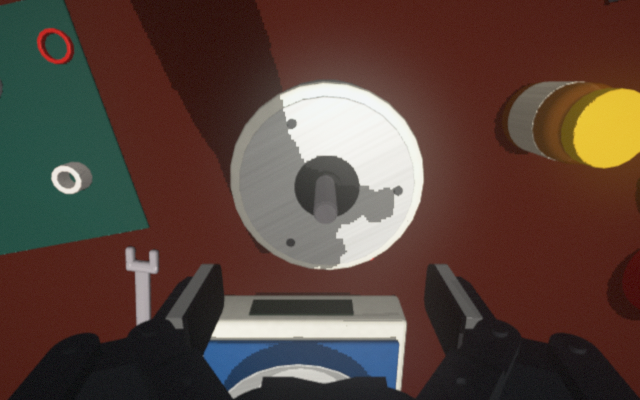

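```bash
python3 - <<'E'
from h import *
c=dict(np.load("w1_c.npz")); p=cv2.imread("pics/w1.png"); d=np.load("w1.npy")
a=cv2.resize(p[140:240,270:380],None,fx=6,fy=6,interpolation=cv2.INTER_CUBIC); cv2.imwrite("pics/w1c.png",a)
m=(d>0); P=[]
f,cx,cy=K(c); v,u=np.nonzero(m); D=d[v,u]
X=np.stack([(u-cx)/f*D,(v-cy)/f*D,D],1)-c["t"]; W=X@c["R"]
s=(W[:,2]>.095)&(W[:,2]<.105)&(abs(W[:,0]-.568)<.1)&(abs(W[:,1]-.195)<.1)
q=W[s]; print(s.sum(), q.min(0),q.max(0))
(xc,yc),r=cv2.minEnclosingCircle(q[:,:2].astype(np.float32)); print("deck",xc,yc,r, np.median(q[:,2]))
s=(W[:,2]>.164)&(W[:,2]<.176)&(abs(W[:,0]-.568)<.03)&(abs(W[:,1]-.195)<.03)
q=W[s]; print(s.sum(),q.min(0),q.max(0),np.median(q,0)); print("uv",u[s].min(),u[s].max(),v[s].min(),v[s].max(), u[s].mean(),v[s].mean())
print("tip",plane(c,325,214,.17))
t=np.array([.566,.1961,.2409]); y=c["R"]@t+c["t"]; print("TCP px",y[:2]/y[2]*f+[cx,cy])
E
```

```text
22019 [0.49796899 0.12519724 0.09532306] [0.64529986 0.27185964 0.10496907]
deck 0.5714665651321411 0.19861799478530884 0.07401426136493683 0.09868829695325722
453 [0.56047305 0.18931386 0.16412434] [0.57710709 0.20452709 0.16932467] [0.56835271 0.19724387 0.16581945]
uv 313 336 200 223 324.71081677704194 211.35761589403972
tip [0.56853273 0.19723236 0.17      ]
TCP px [323.02981872 265.18283002]
```

View pics/w1c.png

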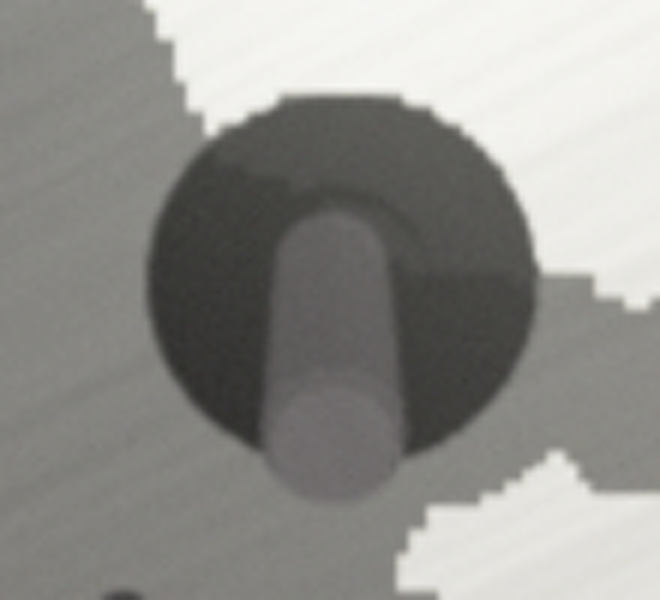

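>>> arm_command:
  plan:
    - [0, [-0.004, -0.06, 0], [0, 0, 0]]
    - [0, [-0.008, -0.12, 0.0], [0, 0, 0]]
    - [0, [-0.012, -0.175, 0.03], [0, 0, 0]]
    - [0, [-0.016, -0.225, 0.06], [0, 0, 0]]
    - [0, [-0.0185, -0.275, 0.09], [0, 0, 0]]

```text
t: 2.08
ee_pos: [0.5852, -0.0787, 0.1515]
orientation: [-0.002, 1.0, 0.0, 0.001]
force: [1.2, 0.6, -0.7]
width: 0.0855
```

```bash
python3 wr.py w2
```

```text
t 2.08 p [ 0.5852 -0.0787  0.1515] F [ 1.2  0.6 -0.7] w 0.0855 j [-0.13  0.41 -0.12  1.03  0.   -0.14]
[[-1.0, -0.0032, 0.0018], [-0.0032, 1.0, 0.0001], [-0.0019, 0.0001, -1.0]]
```

View pics/w2.png

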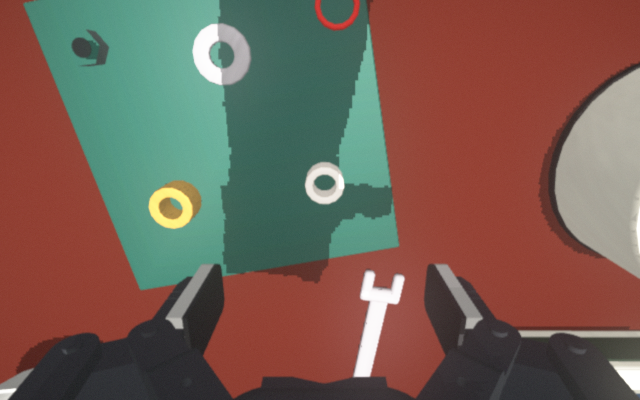

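```bash
cat > rings.py <<'E'
from h import *
import sys
n=sys.argv[1]
c=dict(np.load(n+"_c.npz")); d=np.load(n+".npy"); f,cx,cy=K(c)
v,u=np.nonzero(d>0); D=d[v,u]; W=(np.stack([(u-cx)/f*D,(v-cy)/f*D,D],1)-c["t"])@c["R"]
for nm,x,y,z,r in [("spacer",.584,-.079,.023,.022),("washer",.486,-.158,.009,.027),("bush",.603,-.203,.027,.023)]:
    s=(np.hypot(W[:,0]-x,W[:,1]-y)<r)&(abs(W[:,2]-z)<.0025); q=W[s]
    if len(q)>20: print(nm,len(q),"box mid",((q.max(0)+q.min(0))/2).round(4),"ext",(q.max(0)-q.min(0)).round(4),"circ",cv2.minEnclosingCircle(q[:,:2].astype(np.float32)),"px",u[s].mean(),v[s].mean())
E
python3 rings.py w2; python3 - <<'E'
import cv2
p=cv2.imread("pics/w2.png")
cv2.imwrite("pics/w2c.png",cv2.resize(p[150:250,130:370],None,fx=3.3,fy=3.3,interpolation=cv2.INTER_CUBIC))
E
```

```text
spacer 625 box mid [ 0.586  -0.0782  0.0221] ext [0.0308 0.0307 0.0032] circ ((0.5861663818359375, -0.078102245926857), 0.015737511217594147) px 324.0608 184.7712
washer 1989 box mid [ 0.4878 -0.1562  0.0088] ext [0.0428 0.0428 0.0046] circ ((0.48775583505630493, -0.15615110099315643), 0.021747728809714317) px 220.65208647561587 53.42483660130719
bush 889 box mid [ 0.6043 -0.2025  0.0261] ext [0.0347 0.0353 0.0031] circ ((0.6041068434715271, -0.20257477462291718), 0.018022999167442322) px 170.12935883014623 207.02474690663666
```

View pics/w2c.png

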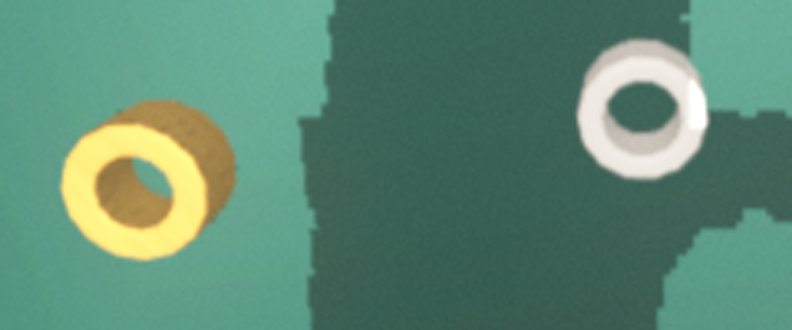

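>>> arm_command:
  plan:
    - [0, [-0.001, 0.001, 0.05], [0, 0, 0]]
    - [0, [-0.001, 0.001, 0.1], [0, 0, 0]]
    - [0.2, [-0.001, 0.001, 0.143], [0, 0, 0]]
    - [0.3, [-0.001, 0.001, 0.143], [0, 0, 0]]
    - [0.4, [-0.001, 0.001, 0.143], [0, 0, 0]]

```text
t: 2.75
ee_pos: [0.5874, -0.0769, 0.0101]
orientation: [-0.001, 1.0, -0.0, 0.001]
force: [-0.3, 0.1, 0.7]
width: 0.0514
```

>>> arm_command:
  plan:
    - [1, [0, 0, 0], [0, 0, 0]]
    - [1, [0, 0, 0], [0, 0, 0]]
    - [1, [0, 0, 0], [0, 0, 0]]
    - [1, [0, 0, -0.03], [0, 0, 0]]
    - [1, [0, 0, -0.06], [0, 0, 0]]

```text
t: 3.38
ee_pos: [0.5867, -0.0779, 0.0705]
orientation: [-0.0, 1.0, -0.0, 0.001]
force: [-0.2, 0.9, -0.9]
width: 0.0293
```

```bash
python3 wr.py w3
```

```text
t 3.38 p [ 0.5867 -0.0779  0.0705] F [-0.2  0.9 -0.9] w 0.0293 j [-0.13  0.48 -0.24  0.85  0.   -0.13]
[[-1.0, -0.0006, 0.0018], [-0.0006, 1.0, -0.0002], [-0.0018, -0.0002, -1.0]]
```

View pics/w3.png

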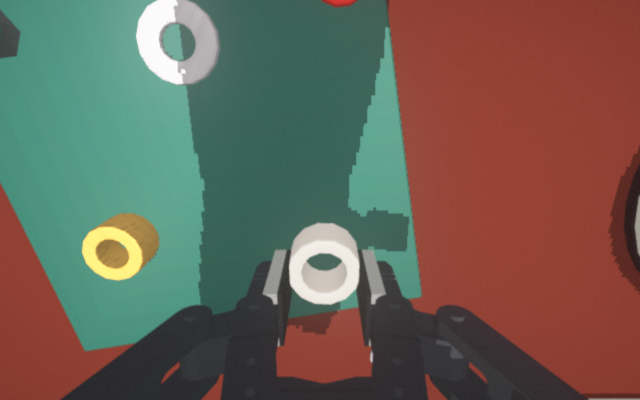

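```bash
cat > held.py <<'E'
from h import *
import sys
n,u0,u1,v0,v1,zt,tol=sys.argv[1],*map(float,sys.argv[2:])
c=dict(np.load(n+"_c.npz")); d=np.load(n+".npy"); f,cx,cy=K(c)
v,u=np.nonzero(d>0); s=(u>=u0)&(u<=u1)&(v>=v0)&(v<=v1); u,v=u[s],v[s]; D=d[v,u]; W=(np.stack([(u-cx)/f*D,(v-cy)/f*D,D],1)-c["t"])@c["R"]
h,e=np.histogram(W[:,2],bins=np.arange(W[:,2].min(),W[:,2].max(),.002)); print([(round(b,3),int(a)) for a,b in zip(h,e) if a>30])
s=abs(W[:,2]-zt)<tol; q=W[s]; e=observe()["ee_pos"]
m=(q.max(0)+q.min(0))/2; print("n",s.sum(),"mid",m.round(4),"ext",(q.max(0)-q.min(0)).round(4),"circ",cv2.minEnclosingCircle(q[:,:2].astype(np.float32)),"rel TCP",(m-e).round(4))
E
python3 held.py w3 291 358 222 306 0.085 .003
python3 - <<'E'
import cv2
p=cv2.imread("pics/w3.png")
cv2.imwrite("pics/w3c.png",cv2.resize(p[210:320,260:390],None,fx=5,fy=5,interpolation=cv2.INTER_CUBIC))
E
```

```text
[(np.float64(-0.0), 888), (np.float64(0.002), 607), (np.float64(0.062), 142), (np.float64(0.064), 187), (np.float64(0.066), 198), (np.float64(0.068), 211), (np.float64(0.07), 214), (np.float64(0.072), 237), (np.float64(0.074), 243), (np.float64(0.076), 250), (np.float64(0.078), 548), (np.float64(0.08), 1946), (np.float64(0.082), 61)]
n 38 mid [ 0.5845 -0.0763  0.0833] ext [0.0288 0.0269 0.0026] circ ((0.5875677466392517, -0.07635161280632019), 0.017649037763476372) rel TCP [-0.0052  0.0019  0.0084]
```

View pics/w3c.png

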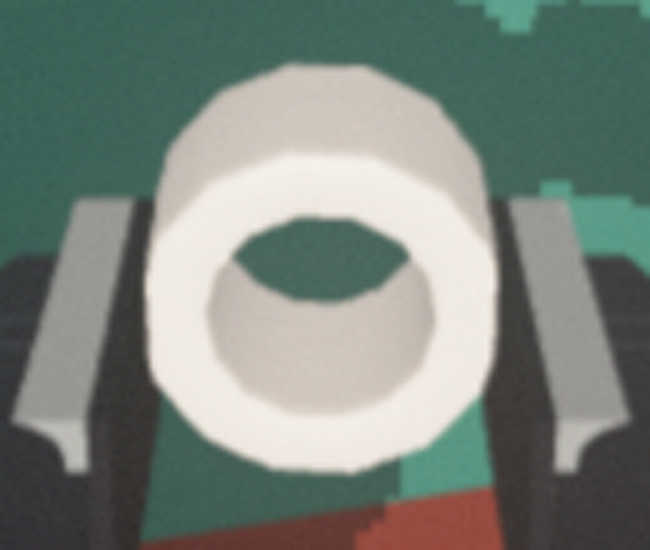

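```bash
python3 held.py w3 285 362 222 310 0.081 .0018
```

```text
[(np.float64(-0.002), 56), (np.float64(-0.0), 1139), (np.float64(0.002), 852), (np.float64(0.062), 143), (np.float64(0.064), 183), (np.float64(0.066), 200), (np.float64(0.068), 209), (np.float64(0.07), 215), (np.float64(0.072), 250), (np.float64(0.074), 255), (np.float64(0.076), 285), (np.float64(0.078), 567), (np.float64(0.08), 2043), (np.float64(0.082), 117), (np.float64(0.084), 60), (np.float64(0.086), 75), (np.float64(0.088), 55), (np.float64(0.09), 59), (np.float64(0.092), 48), (np.float64(0.094), 43), (np.float64(0.096), 31)]
n 2405 mid [ 0.5846 -0.0777  0.081 ] ext [0.0322 0.0323 0.0036] circ ((0.5865835547447205, -0.07770543545484543), 0.018881602212786674) rel TCP [-0.0051  0.0006  0.0061]
```

>>> arm_command:
  plan:
    - [1, [0, 0, -0.06], [0, 0, 0]]
    - [1, [0, 0, -0.12], [0, 0, 0]]
    - [1, [0.0, 0.06, -0.15], [0, 0, 0]]
    - [1, [0.01, 0.12, -0.15], [0, 0, 0]]
    - [1, [0.018, 0.18, -0.15], [0, 0, 0]]

```text
t: 4.05
ee_pos: [0.5688, 0.1034, 0.2209]
orientation: [0.0, 1.0, 0.0, 0.002]
force: [0.8, 0.1, -1.4]
width: 0.0294
```

>>> arm_command:
  plan:
    - [1, [0, 0.05, 0], [0, 0, 0]]
    - [1, [0, 0.095, 0], [0, 0, 0]]
    - [1, [0, 0.095, 0], [0, 0, 0]]
    - [1, [0, 0.095, 0], [0, 0, 0]]
    - [1, [0, 0.095, 0], [0, 0, 0]]

```text
t: 4.68
ee_pos: [0.5682, 0.1955, 0.2188]
orientation: [0.0, 1.0, -0.0, 0.0]
force: [-1.3, -0.6, -0.8]
width: 0.0294
```

```bash
python3 wr.py w4; python3 -c "
from st import *
st()"
```

```text
t 4.67 p [0.5682 0.1955 0.2188] F [-1.3 -0.6 -0.8] w 0.0294 j [ 0.33  0.4   0.03  1.2  -0.    0.33]
[[-1.0, 0.0009, 0.0006], [0.0009, 1.0, -0.0001], [-0.0006, -0.0001, -1.0]]
t 4.72 p [0.5682 0.1954 0.2187] F [-0.3 -0.1 -0.6] w 0.0295 j [ 0.33  0.4   0.03  1.2  -0.    0.33]
[[-1.0, 0.0012, 0.0004], [0.0012, 1.0, -0.0001], [-0.0004, -0.0001, -1.0]]
```

View pics/w4.png

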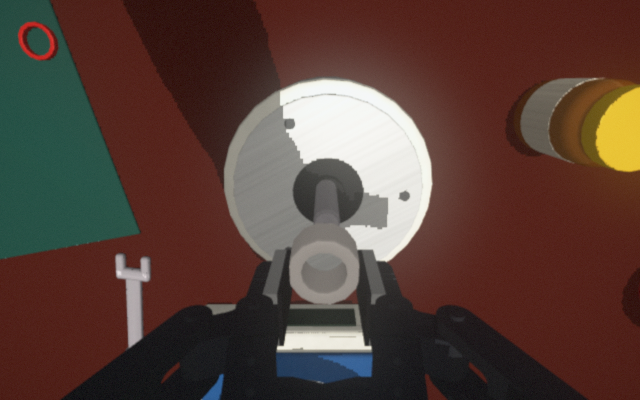

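```bash
python3 held.py w4 285 362 222 310 0.2295 .0018; python3 - <<'E'
from h import *
c=dict(np.load("w4_c.npz")); d=np.load("w4.npy"); f,cx,cy=K(c)
print("deck/spindle:")
v,u=np.nonzero(d>0); D=d[v,u]; W=(np.stack([(u-cx)/f*D,(v-cy)/f*D,D],1)-c["t"])@c["R"]
s=(W[:,2]>.12)&(W[:,2]<.155)&(abs(W[:,0]-.568)<.02)&(abs(W[:,1]-.197)<.02)
for a in (.12,.13,.14,.15):
    k=s&(abs(W[:,2]-a)<.004); q=W[k]; 
    if k.sum()>5: print(a,k.sum(),q[:,:2].min(0).round(4),q[:,:2].max(0).round(4))
cx_=cv2.imread("pics/w4.png")
cv2.imwrite("pics/w4c.png",cv2.resize(cx_[170:310,260:390],None,fx=4.5,fy=4.5,interpolation=cv2.INTER_CUBIC))
E
```

```text
[(np.float64(-0.004), 125), (np.float64(-0.002), 218), (np.float64(0.002), 57), (np.float64(0.004), 45), (np.float64(0.006), 77), (np.float64(0.008), 71), (np.float64(0.014), 63), (np.float64(0.016), 75), (np.float64(0.018), 49), (np.float64(0.096), 461), (np.float64(0.098), 715), (np.float64(0.208), 32), (np.float64(0.21), 151), (np.float64(0.212), 204), (np.float64(0.214), 198), (np.float64(0.216), 205), (np.float64(0.218), 230), (np.float64(0.22), 263), (np.float64(0.222), 249), (np.float64(0.224), 285), (np.float64(0.226), 806), (np.float64(0.228), 1806), (np.float64(0.23), 79), (np.float64(0.232), 56), (np.float64(0.234), 66), (np.float64(0.236), 57), (np.float64(0.238), 59), (np.float64(0.24), 51), (np.float64(0.242), 48)]
n 2377 mid [0.566  0.1957 0.2295] ext [0.0316 0.0322 0.0036] circ ((0.5680598616600037, 0.1957234889268875), 0.018845077604055405) rel TCP [-0.0022  0.0003  0.0108]
deck/spindle:
0.12 36 [0.5603 0.1896] [0.5661 0.2045]
0.13 78 [0.5605 0.1897] [0.5679 0.205 ]
0.14 88 [0.5605 0.1893] [0.5673 0.2047]
0.15 96 [0.5604 0.1895] [0.5673 0.2049]
```

View pics/w4c.png

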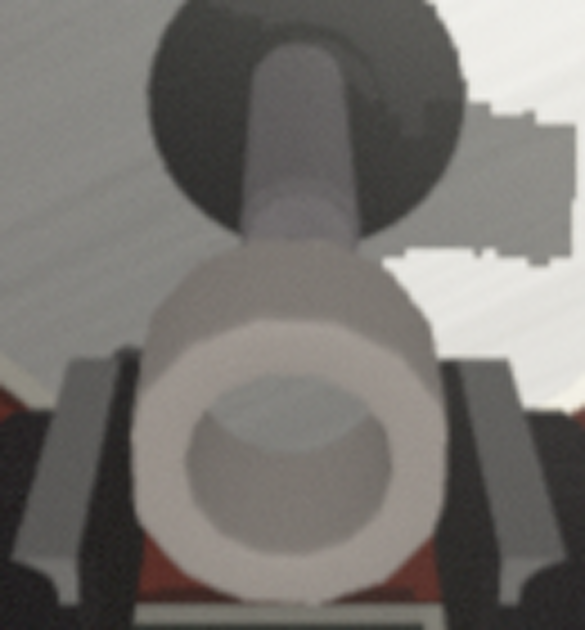

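>>> arm_command:
  plan:
    - [1, [-0.002, 0.0015, 0.02], [0, 0, 0]]
    - [1, [-0.002, 0.0015, 0.035], [0, 0, 0]]
    - [1, [-0.002, 0.0015, 0.035], [0, 0, 0]]
    - [1, [-0.002, 0.0015, 0.035], [0, 0, 0]]
    - [1, [-0.002, 0.0015, 0.035], [0, 0, 0]]

```text
t: 5.35
ee_pos: [0.5705, 0.1984, 0.1841]
orientation: [-0.0, 1.0, 0.0, 0.001]
force: [0.6, 0.3, -0.6]
width: 0.0292
```

```bash
python3 wr.py w5; python3 - <<'E'
from h import *
c=dict(np.load("w4_c.npz"))
for z in (.2295,.232): print(plane(c,324,272,z))
p=cv2.imread("pics/w5.png")
cv2.imwrite("pics/w5c.png",cv2.resize(p[170:310,260:390],None,fx=4.5,fy=4.5,interpolation=cv2.INTER_CUBIC))
E
```

```text
t 5.35 p [0.5705 0.1984 0.1841] F [ 0.6  0.3 -0.6] w 0.0292 j [ 0.33  0.42 -0.03  1.12  0.    0.33]
[[-1.0, -0.0006, 0.0013], [-0.0006, 1.0, 0.0005], [-0.0013, 0.0005, -1.0]]
[0.56542321 0.19592397 0.2295    ]
[0.56395221 0.19592492 0.232     ]
```

View pics/w5c.png

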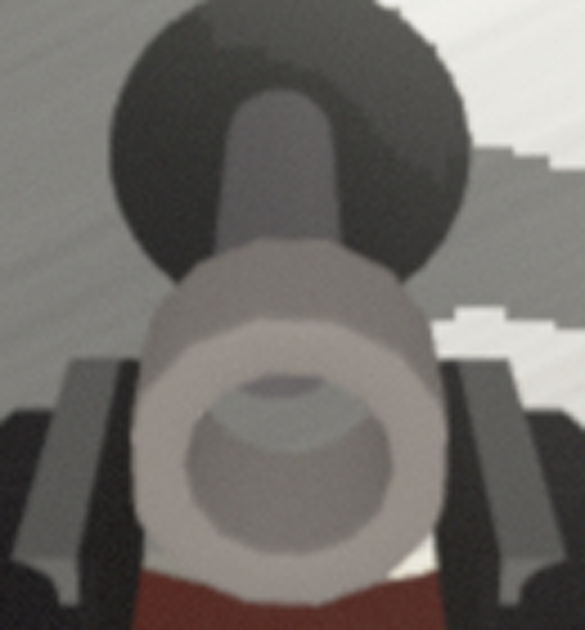

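```bash
python3 - <<'E'
from h import *
c=dict(np.load("w5_c.npz"))
g=lambda x,y,z: plane(c,260+(x+.5)/4.5-.5,170+(y+.5)/4.5-.5,z)
print("tip far edge -7",g(283,395,.17)-[.007,0,0]); print("bore bottom far",g(288,452,.1776)-[.0095,0,0], g(288,452,.175)-[.0095,0,0])
d=np.load("w5.npy"); f,cx,cy=K(c)
v,u=np.nonzero(d>0); D=d[v,u]; W=(np.stack([(u-cx)/f*D,(v-cy)/f*D,D],1)-c["t"])@c["R"]
def sl(a,b,x0,y0,r):
    k=(W[:,2]>a)&(W[:,2]<b)&(abs(W[:,0]-x0)<r)&(abs(W[:,1]-y0)<r); q=W[k]; print(a,k.sum(),q[:,:2].min(0).round(4),q[:,:2].max(0).round(4))
sl(.12,.14,.568,.197,.012); sl(.14,.155,.568,.197,.012); 
for a in (.175,.18,.185): sl(a,a+.004,.568,.197,.02)
k=(u>285)&(u<362)&(v>222)&(v<310)
h,e=np.histogram(W[k][:,2],bins=np.arange(.17,.21,.002));print(h,e[:3])
E
```

```text
tip far edge -7 [0.56715064 0.19802687 0.17      ]
bore bottom far [0.56731378 0.19857495 0.1776    ] [0.56882761 0.19857454 0.175     ]
0.12 291 [0.5603 0.1893] [0.5679 0.2051]
0.14 252 [0.5601 0.1893] [0.5675 0.205 ]
0.175 302 [0.5527 0.1833] [0.5785 0.2132]
0.18 413 [0.5524 0.1837] [0.5786 0.2131]
0.185 541 [0.5525 0.1775] [0.5823 0.2169]
[   0    1   41  183  175  216  197  232  245  274  290 1092 1476   65
   49   65   51   51   31] [0.17  0.172 0.174]
```

>>> arm_command:
  plan:
    - [1, [0, -0.001, 0.003], [0, 0, 0]]
    - [1, [0, -0.001, 0.006], [0, 0, 0]]
    - [1, [0, -0.001, 0.009], [0, 0, 0]]
    - [1, [0, -0.001, 0.011], [0, 0, 0]]
    - [1, [0, -0.001, 0.013], [0, 0, 0]]

```text
t: 6.02
ee_pos: [0.57, 0.1973, 0.1701]
orientation: [-0.0, 1.0, -0.0, -0.0]
force: [0.0, 0.4, 0.0]
width: 0.0293
```

>>> arm_command:
  plan:
    - [1, [0, 0, 0.004], [0, 0, 0]]
    - [1, [0, 0, 0.008], [0, 0, 0]]
    - [1, [0, 0, 0.012], [0, 0, 0]]
    - [1, [0, 0, 0.016], [0, 0, 0]]
    - [1, [0, 0, 0.018], [0, 0, 0]]

```text
t: 6.65
ee_pos: [0.5699, 0.1972, 0.1519]
orientation: [-0.0, 1.0, -0.0, -0.0]
force: [-0.4, -0.2, -0.2]
width: 0.0296
```

```bash
python3 wr.py w6; python3 - <<'E'
from h import *
p=cv2.imread("pics/w6.png")
cv2.imwrite("pics/w6c.png",cv2.resize(p[170:310,260:390],None,fx=4.5,fy=4.5,interpolation=cv2.INTER_CUBIC))
E
```

```text
t 6.65 p [0.5699 0.1972 0.1519] F [-0.4 -0.2 -0.2] w 0.0296 j [ 0.33  0.43 -0.09  1.05 -0.    0.33]
[[-1.0, -0.0007, -0.0004], [-0.0007, 1.0, -0.0002], [0.0004, -0.0002, -1.0]]
```

View pics/w6c.png

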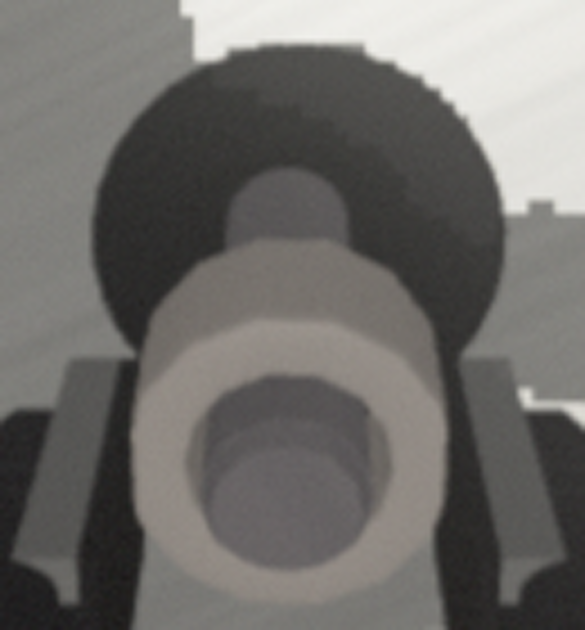

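>>> arm_command:
  plan:
    - [1, [0, 0, 0.008], [0, 0, 0]]
    - [1, [0, 0, 0.016], [0, 0, 0]]
    - [1, [0, 0, 0.022], [0, 0, 0]]
    - [1, [0, 0, 0.024], [0, 0, 0]]
    - [1, [0, 0, 0.024], [0, 0, 0]]

```text
t: 7.32
ee_pos: [0.57, 0.1973, 0.1281]
orientation: [-0.0, 1.0, -0.0, -0.0]
force: [0.5, -0.7, -0.7]
width: 0.0292
```

>>> arm_command:
  plan:
    - [0.3, [0, 0, 0], [0, 0, 0]]
    - [0.3, [0, 0, 0.0], [0, 0, 0]]
    - [0.3, [0, 0, 0], [0, 0, 0]]
    - [0.3, [0, 0, -0.05], [0, 0, 0]]
    - [0.3, [0, 0, -0.1], [0, 0, 0]]

```text
t: 7.95
ee_pos: [0.5695, 0.1971, 0.2289]
orientation: [-0.0, 1.0, -0.0, -0.001]
force: [0.4, 0.1, -0.3]
width: 0.0597
```

```bash
python3 wr.py w7
```

```text
t 7.95 p [0.5695 0.1971 0.2289] F [ 0.4  0.1 -0.3] w 0.0597 j [0.33 0.4  0.06 1.23 0.   0.33]
[[-1.0, -0.0007, -0.0016], [-0.0007, 1.0, -0.0005], [0.0016, -0.0005, -1.0]]
```

View pics/w7.png

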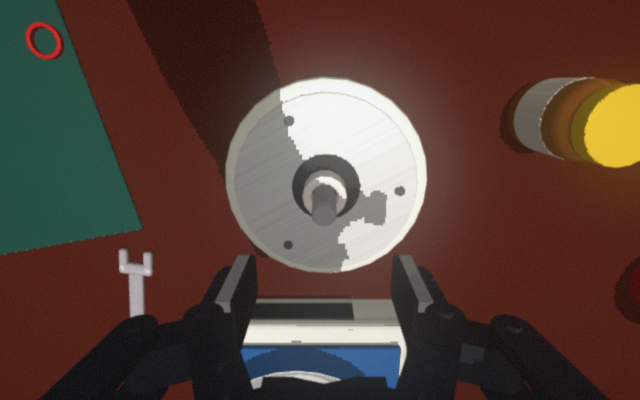

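>>> arm_command:
  plan:
    - [0.2, [0.01, -0.06, 0], [0, 0, 0]]
    - [0.2, [0.025, -0.12, 0], [0, 0, 0]]
    - [0.2, [0.04, -0.18, 0.0], [0, 0, 0]]
    - [0.2, [0.055, -0.235, 0.02], [0, 0, 0]]
    - [0.2, [0.067, -0.29, 0.045], [0, 0, 0]]

```text
t: 8.62
ee_pos: [0.5033, -0.0946, 0.1837]
orientation: [-0.0, 1.0, -0.0, 0.001]
force: [0.8, 0.2, 0.2]
width: 0.0681
```

>>> arm_command:
  plan:
    - [0.2, [0.01, -0.04, 0.03], [0, 0, 0]]
    - [0.2, [0.0155, -0.064, 0.065], [0, 0, 0]]
    - [0.2, [0.0155, -0.064, 0.075], [0, 0, 0]]
    - [0.2, [0.0155, -0.064, 0.075], [0, 0, 0]]
    - [0.2, [0.0155, -0.064, 0.075], [0, 0, 0]]

```text
t: 9.25
ee_pos: [0.4891, -0.1562, 0.1095]
orientation: [-0.001, 1.0, -0.0, 0.001]
force: [-0.2, -0.3, -0.1]
width: 0.0681
```

```bash
python3 wr.py w8; python3 rings.py w8
```

```text
t 9.25 p [ 0.4891 -0.1562  0.1095] F [-0.2 -0.3 -0.1] w 0.0681 j [-0.31  0.32 -0.39  0.86  0.   -0.31]
[[-1.0, -0.0022, 0.0023], [-0.0022, 1.0, -0.0005], [-0.0023, -0.0005, -1.0]]
washer 1984 box mid [ 0.4874 -0.1564  0.0081] ext [0.0422 0.0423 0.0032] circ ((0.4874342978000641, -0.15647020936012268), 0.021794993430376053) px 322.96370967741933 191.83014112903226
bush 884 box mid [ 0.6042 -0.2033  0.0259] ext [0.0359 0.0345 0.0028] circ ((0.6041895151138306, -0.20301222801208496), 0.018139073625206947) px 263.49547511312215 340.5542986425339
```

View pics/w8.png

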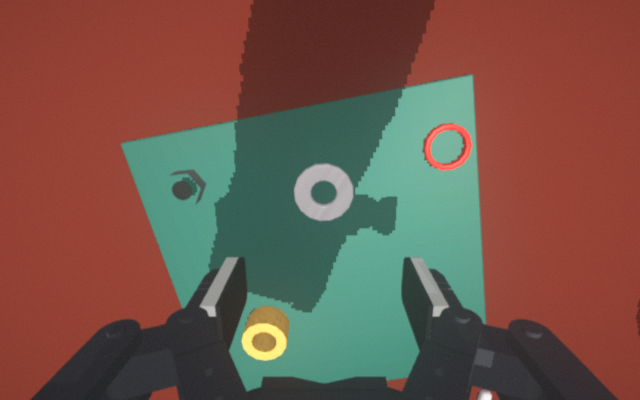

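>>> arm_command:
  plan:
    - [0.2, [0.001, 0, 0.05], [0, 0, 0]]
    - [0.2, [0.001, 0, 0.09], [0, 0, 0]]
    - [0.2, [0.001, 0, 0.104], [0, 0, 0]]
    - [0.2, [0.001, 0, 0.104], [0, 0, 0]]
    - [0.2, [0.001, 0, 0.104], [0, 0, 0]]

```text
t: 9.93
ee_pos: [0.4885, -0.1571, 0.0059]
orientation: [-0.001, 1.0, -0.0, 0.001]
force: [-0.2, 0.3, 0.7]
width: 0.0683
```

```bash
python3 wr.py w9; python3 rings.py w9
```

```text
t 9.93 p [ 0.4885 -0.1571  0.0059] F [-0.2  0.3  0.7] w 0.0683 j [-0.31  0.44 -0.52  0.6   0.   -0.31]
[[-1.0, -0.001, 0.003], [-0.001, 1.0, -0.0009], [-0.003, -0.0009, -1.0]]
washer 4983 box mid [ 0.4873 -0.1564  0.008 ] ext [0.0431 0.0428 0.0031] circ ((0.4873594641685486, -0.156695157289505), 0.02203385718166828) px 324.93578165763597 262.5199678908288
```

View pics/w9.png

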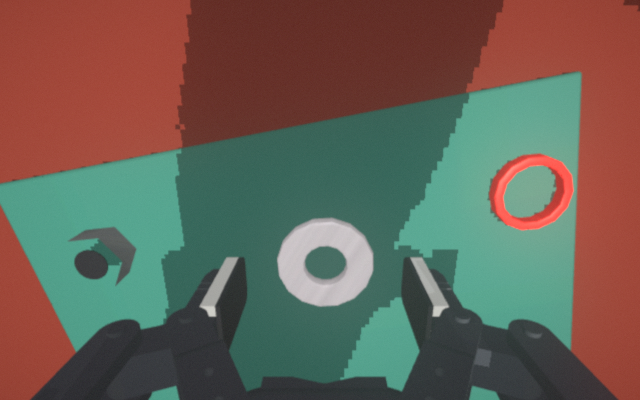

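>>> arm_command:
  plan:
    - [0.2, [0.0005, 0, 0.0025], [0, 0, 0]]
    - [1, [0.0005, 0, 0.0025], [0, 0, 0]]
    - [1, [0.0005, 0, 0.0025], [0, 0, 0]]
    - [1, [0.0005, 0, 0.0025], [0, 0, 0]]
    - [1, [0.0005, 0, 0.0025], [0, 0, 0]]

```text
t: 10.6
ee_pos: [0.4864, -0.1569, 0.0028]
orientation: [-0.0, 1.0, -0.0, 0.0]
force: [-1.7, 0.6, 8.1]
width: 0.0401
```

>>> arm_command:
  plan:
    - [1, [0, 0, -0.02], [0, 0, 0]]
    - [1, [0, 0, -0.06], [0, 0, 0]]
    - [1, [0, 0, -0.12], [0, 0, 0]]
    - [1, [0, 0, -0.18], [0, 0, 0]]
    - [1, [-0.02, 0.04, -0.215], [0, 0, 0]]

```text
t: 11.22
ee_pos: [0.5068, -0.1185, 0.2203]
orientation: [0.002, 1.0, -0.001, 0.002]
force: [1.3, -1.1, -0.9]
width: 0.0398
```

```bash
python3 wr.py w10
```

```text
t 11.22 p [ 0.5068 -0.1185  0.2203] F [ 1.3 -1.1 -0.9] w 0.0398 j [-0.23  0.25 -0.18  1.14 -0.   -0.23]
[[-1.0, 0.004, 0.0041], [0.004, 1.0, -0.0018], [-0.0041, -0.0018, -1.0]]
```

View pics/w10.png

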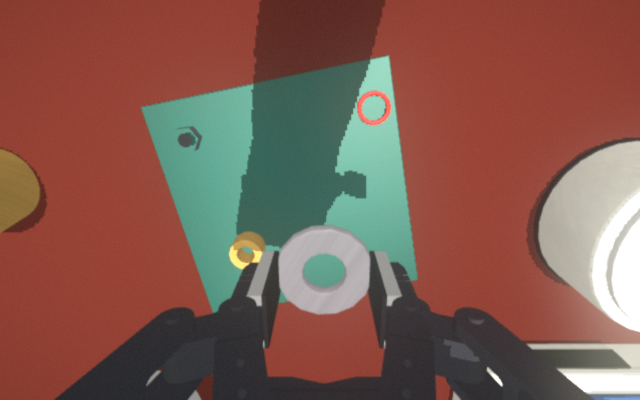

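>>> arm_command:
  plan:
    - [1, [-0.012, 0.06, 0], [0, 0, 0]]
    - [1, [-0.024, 0.12, 0], [0, 0, 0]]
    - [1, [-0.036, 0.18, 0.0], [0, 0, 0]]
    - [1, [-0.048, 0.24, 0.0], [0, 0, 0]]
    - [1, [-0.06, 0.29, 0], [0, 0, 0]]

```text
t: 11.9
ee_pos: [0.5659, 0.1755, 0.2164]
orientation: [-0.001, 1.0, -0.0, -0.0]
force: [1.0, -0.5, 0.1]
width: 0.0394
```

>>> arm_command:
  plan:
    - [1, [-0.003, 0.025, 0], [0, 0, 0]]
    - [1, [-0.003, 0.025, 0.01], [0, 0, 0]]
    - [1, [-0.003, 0.025, 0.02], [0, 0, 0]]
    - [1, [-0.003, 0.025, 0.02], [0, 0, 0]]
    - [1, [-0.003, 0.025, 0.02], [0, 0, 0]]

```text
t: 12.52
ee_pos: [0.5689, 0.1971, 0.1968]
orientation: [0.0, 1.0, -0.0, -0.0]
force: [0.6, -0.2, -0.1]
width: 0.0398
```

```bash
python3 wr.py w11; cat > rel.py <<'E'
from h import *
import sys
n,z0,z1,R=sys.argv[1],*map(float,sys.argv[2:5])
c=dict(np.load(n+"_c.npz")); d=np.load(n+".npy"); f,cx,cy=K(c)
v,u=np.nonzero(d>0); D=d[v,u]; W=(np.stack([(u-cx)/f*D,(v-cy)/f*D,D],1)-c["t"])@c["R"]
def sl(a,b,r,m):
    k=(W[:,2]>a)&(W[:,2]<b)&(np.hypot(W[:,0]-.569,W[:,1]-.197)<m); q=W[k]
    if k.sum()<5: print("none",a);return
    lo,hi=q.min(0),q.max(0); print(a,k.sum(),"lo",lo[:2].round(4),"hi",hi[:2].round(4),"ctr x",(lo[0]+r).round(4),"xmid",((lo+hi)/2).round(4))
for a in (.13,.14,.15,.16): sl(a,a+.01,.008,.012)
sl(z0,z1,R,R+.004)
p=cv2.imread(f"pics/{n}.png")
cv2.imwrite(f"pics/{n}c.png",cv2.resize(p[170:320,250:400],None,fx=4,fy=4,interpolation=cv2.INTER_CUBIC))
E
python3 rel.py w11 .198 .212 .022
```

```text
t 12.53 p [0.5689 0.1971 0.1968] F [ 0.6 -0.2 -0.1] w 0.0398 j [ 0.33  0.41 -0.01  1.15 -0.    0.33]
[[-1.0, 0.0008, -0.0003], [0.0008, 1.0, -0.0002], [0.0003, -0.0002, -1.0]]
0.13 391 lo [0.5571 0.1851] hi [0.5764 0.2088] ctr x 0.5651 xmid [0.5668 0.197  0.135 ]
0.14 151 lo [0.5601 0.1893] hi [0.5676 0.2048] ctr x 0.5681 xmid [0.5639 0.1971 0.145 ]
0.15 169 lo [0.5605 0.1896] hi [0.5674 0.205 ] ctr x 0.5685 xmid [0.564  0.1973 0.1549]
0.16 112 lo [0.5603 0.191 ] hi [0.5645 0.2042] ctr x 0.5683 xmid [0.5624 0.1976 0.1639]
0.198 6106 lo [0.5482 0.1728] hi [0.5921 0.2214] ctr x 0.5702 xmid [0.5701 0.1971 0.205 ]
```

View pics/w11c.png

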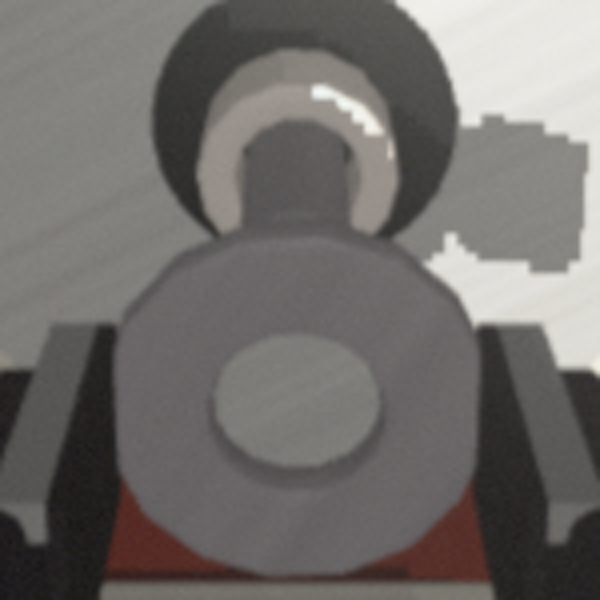

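>>> arm_command:
  plan:
    - [1, [0.0015, 0, 0.01], [0, 0, 0]]
    - [1, [0.0015, 0, 0.018], [0, 0, 0]]
    - [1, [0.0015, 0, 0.018], [0, 0, 0]]
    - [1, [0.0015, 0, 0.018], [0, 0, 0]]
    - [1, [0.0015, 0, 0.018], [0, 0, 0]]

```text
t: 13.2
ee_pos: [0.5678, 0.1984, 0.1791]
orientation: [-0.0, 1.0, 0.0, 0.0]
force: [0.1, -0.7, -0.6]
width: 0.0396
```

```bash
python3 wr.py w12; python3 rel.py w12 .18 .194 .022
```

```text
t 13.2 p [0.5678 0.1984 0.1791] F [ 0.1 -0.7 -0.6] w 0.0396 j [ 0.34  0.41 -0.05  1.11  0.    0.34]
[[-1.0, -0.0008, 0.0005], [-0.0008, 1.0, 0.0002], [-0.0005, 0.0002, -1.0]]
0.13 349 lo [0.5571 0.1851] hi [0.5695 0.2086] ctr x 0.5651 xmid [0.5633 0.1968 0.135 ]
0.14 100 lo [0.5603 0.1905] hi [0.5646 0.2033] ctr x 0.5683 xmid [0.5625 0.1969 0.1445]
none 0.15
0.16 327 lo [0.5681 0.1905] hi [0.5765 0.2047] ctr x 0.5761 xmid [0.5723 0.1976 0.1661]
0.18 6096 lo [0.5469 0.1733] hi [0.5911 0.2207] ctr x 0.5689 xmid [0.569 0.197 0.187]
```

View pics/w12c.png

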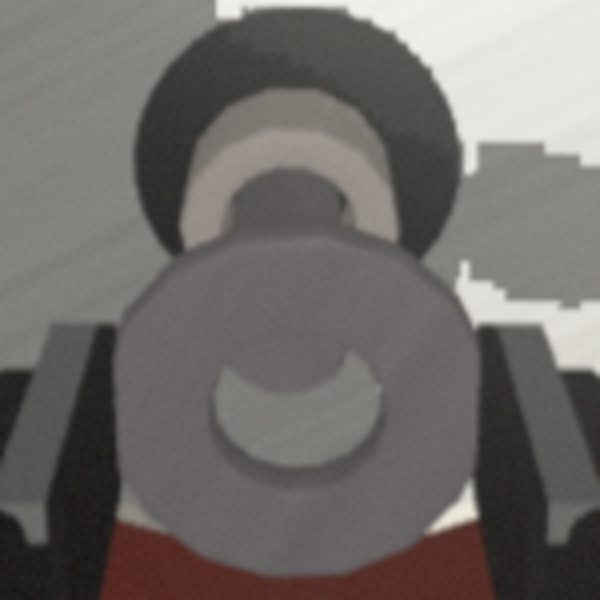

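>>> arm_command:
  plan:
    - [1, [0.0005, -0.001, 0.004], [0, 0, 0]]
    - [1, [0.0005, -0.001, 0.008], [0, 0, 0]]
    - [1, [0.0005, -0.001, 0.011], [0, 0, 0]]
    - [1, [0.0005, -0.001, 0.014], [0, 0, 0]]
    - [1, [0.0005, -0.001, 0.016], [0, 0, 0]]

```text
t: 13.88
ee_pos: [0.567, 0.1973, 0.1625]
orientation: [-0.0, 1.0, -0.0, -0.0]
force: [-0.1, 0.5, -0.6]
width: 0.04
```

```bash
python3 wr.py w13; python3 rel.py w13 .164 .178 .022
```

```text
t 13.88 p [0.567  0.1973 0.1625] F [-0.1  0.5 -0.6] w 0.04 j [ 0.33  0.42 -0.08  1.07  0.    0.33]
[[-1.0, -0.0007, -0.0002], [-0.0007, 1.0, -0.0], [0.0002, -0.0, -1.0]]
0.13 35 lo [0.5571 0.1914] hi [0.5591 0.2034] ctr x 0.5651 xmid [0.5581 0.1974 0.1348]
none 0.14
0.15 5 lo [0.5652 0.1892] hi [0.5683 0.2051] ctr x 0.5732 xmid [0.5667 0.1971 0.1578]
0.16 1954 lo [0.557  0.1852] hi [0.5807 0.2088] ctr x 0.565 xmid [0.5689 0.197  0.1649]
0.164 6975 lo [0.5462 0.1736] hi [0.5903 0.2204] ctr x 0.5682 xmid [0.5683 0.197  0.171 ]
```

View pics/w13c.png

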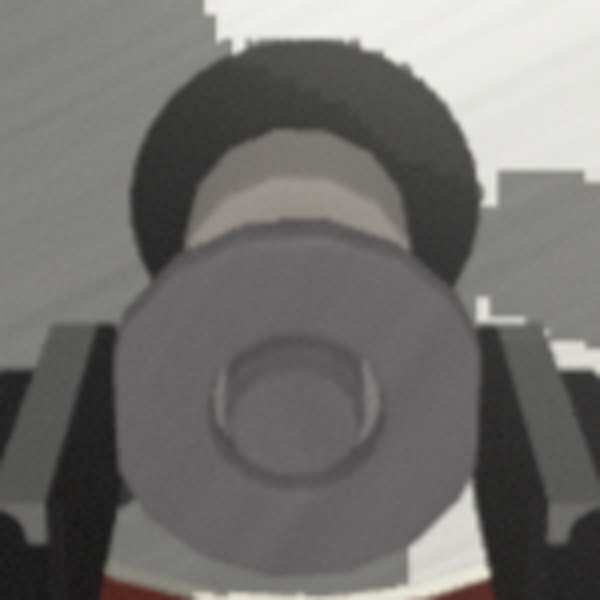

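>>> arm_command:
  plan:
    - [1, [0, 0, 0.008], [0, 0, 0]]
    - [1, [0, 0, 0.016], [0, 0, 0]]
    - [1, [0, 0, 0.0205], [0, 0, 0]]
    - [1, [0, 0, 0.0205], [0, 0, 0]]
    - [1, [0, 0, 0.0205], [0, 0, 0]]

```text
t: 14.55
ee_pos: [0.5672, 0.1973, 0.1424]
orientation: [-0.0, 1.0, 0.0, 0.0]
force: [0.6, 0.0, 0.3]
width: 0.0398
```

>>> arm_command:
  plan:
    - [0.2, [0, 0, 0], [0, 0, 0]]
    - [0.2, [0, 0, 0.0], [0, 0, 0]]
    - [0.2, [0, 0, 0], [0, 0, 0]]
    - [0.2, [0, 0, -0.045], [0, 0, 0]]
    - [0.2, [0, 0, -0.085], [0, 0, 0]]

```text
t: 15.18
ee_pos: [0.5668, 0.1972, 0.2282]
orientation: [-0.0, 1.0, -0.0, -0.0]
force: [0.5, -0.6, 0.5]
width: 0.0685
```

```bash
python3 wr.py w14;python3 rel.py w14 .134 .145 .022
```

```text
t 15.18 p [0.5668 0.1972 0.2282] F [ 0.5 -0.6  0.5] w 0.0685 j [0.33 0.39 0.05 1.23 0.   0.33]
[[-1.0, -0.0007, -0.0006], [-0.0007, 1.0, -0.0002], [0.0006, -0.0002, -1.0]]
0.13 123 lo [0.5572 0.1865] hi [0.5746 0.208 ] ctr x 0.5652 xmid [0.5659 0.1973 0.1352]
0.14 281 lo [0.5574 0.1852] hi [0.5765 0.2087] ctr x 0.5654 xmid [0.5669 0.1969 0.145 ]
0.15 119 lo [0.5604 0.1892] hi [0.568  0.2049] ctr x 0.5684 xmid [0.5642 0.197  0.155 ]
0.16 548 lo [0.5606 0.1893] hi [0.5767 0.2051] ctr x 0.5686 xmid [0.5686 0.1972 0.165 ]
0.134 2154 lo [0.5466 0.176 ] hi [0.5899 0.2185] ctr x 0.5686 xmid [0.5682 0.1973 0.1395]
```

View pics/w14.png

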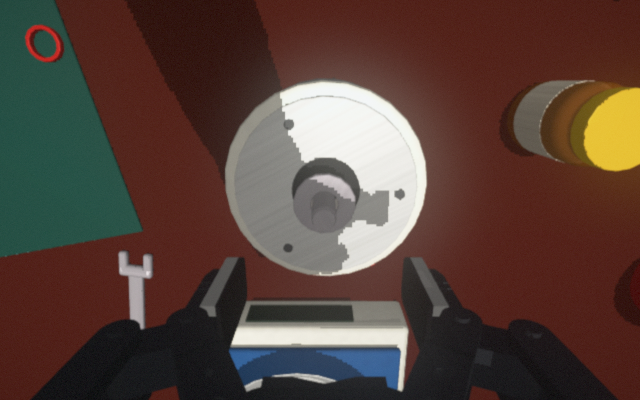

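>>> arm_command:
  plan:
    - [0.2, [-0.006, -0.062, 0], [0, 0, 0]]
    - [0.2, [-0.012, -0.124, 0], [0, 0, 0]]
    - [0.2, [-0.018, -0.186, 0.0], [0, 0, 0]]
    - [0.2, [-0.024, -0.246, 0.01], [0, 0, 0]]
    - [0.2, [-0.03, -0.305, 0.025], [0, 0, 0]]

```text
t: 15.85
ee_pos: [0.5978, -0.1098, 0.2027]
orientation: [-0.0, 1.0, -0.0, 0.001]
force: [1.2, 0.2, 1.0]
width: 0.0681
```

>>> arm_command:
  plan:
    - [0.2, [-0.004, -0.05, 0.03], [0, 0, 0]]
    - [0.2, [-0.0075, -0.095, 0.065], [0, 0, 0]]
    - [0.2, [-0.0075, -0.095, 0.1], [0, 0, 0]]
    - [0.2, [-0.0075, -0.095, 0.1], [0, 0, 0]]
    - [0.2, [-0.0075, -0.095, 0.1], [0, 0, 0]]

```text
t: 16.48
ee_pos: [0.6055, -0.2025, 0.1035]
orientation: [-0.001, 1.0, -0.0, 0.001]
force: [-0.5, -1.1, -0.1]
width: 0.0687
```

```bash
python3 wr.py w15; python3 rings.py w15
```

```text
t 16.48 p [ 0.6055 -0.2025  0.1035] F [-0.5 -1.1 -0.1] w 0.0687 j [-0.32  0.52 -0.07  0.98  0.   -0.32]
[[-1.0, -0.0013, 0.0012], [-0.0013, 1.0, -0.0003], [-0.0012, -0.0003, -1.0]]
bush 1346 box mid [ 0.6044 -0.2027  0.0261] ext [0.0352 0.0345 0.0031] circ ((0.6043057441711426, -0.20292551815509796), 0.0177852101624012) px 322.3306092124814 203.82317979197623
```

View pics/w15.png

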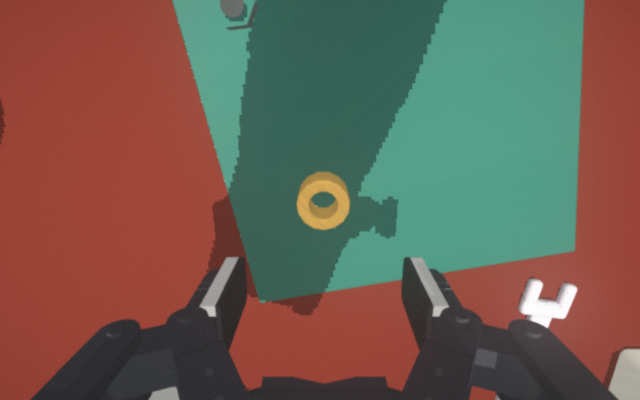

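>>> arm_command:
  plan:
    - [0.2, [0.0005, 0, 0.05], [0, 0, 0]]
    - [0.2, [0.0005, 0, 0.085], [0, 0, 0]]
    - [0.2, [0.0005, 0, 0.0935], [0, 0, 0]]
    - [0.2, [0.0005, 0, 0.0935], [0, 0, 0]]
    - [0.5, [0.0005, 0, 0.0935], [0, 0, 0]]

```text
t: 17.15
ee_pos: [0.6062, -0.2031, 0.0111]
orientation: [-0.001, 1.0, -0.001, 0.002]
force: [0.3, -0.3, 0.7]
width: 0.0514
```

>>> arm_command:
  plan:
    - [1, [0, 0, 0], [0, 0, 0]]
    - [1, [0, 0, 0], [0, 0, 0]]
    - [1, [0, 0, 0], [0, 0, 0]]
    - [1, [0, 0, -0.03], [0, 0, 0]]
    - [1, [0, 0, -0.08], [0, 0, 0]]

```text
t: 17.77
ee_pos: [0.6023, -0.2021, 0.0879]
orientation: [-0.0, 1.0, 0.001, -0.002]
force: [0.8, -0.1, -1.0]
width: 0.0329
```

>>> arm_command:
  plan:
    - [1, [0, 0, -0.06], [0, 0, 0]]
    - [1, [0.005, 0, -0.12], [0, 0, 0]]
    - [1, [0.01, 0.06, -0.13], [0, 0, 0]]
    - [1, [0.015, 0.12, -0.13], [0, 0, 0]]
    - [1, [0.02, 0.18, -0.13], [0, 0, 0]]

```text
t: 18.4
ee_pos: [0.584, -0.0213, 0.2196]
orientation: [0.0, 1.0, 0.0, 0.001]
force: [0.8, 0.3, -1.6]
width: 0.0327
```

```bash
python3 wr.py w16
```

```text
t 18.4 p [ 0.584  -0.0213  0.2196] F [ 0.8  0.3 -1.6] w 0.0327 j [-0.04  0.37 -0.01  1.19  0.   -0.04]
[[-1.0, 0.0003, 0.0015], [0.0003, 1.0, 0.0001], [-0.0015, 0.0001, -1.0]]
```

View pics/w16.png

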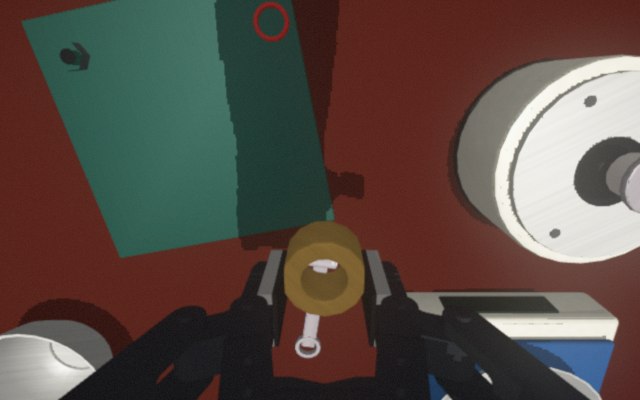

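>>> arm_command:
  plan:
    - [1, [0.005, 0.062, 0], [0, 0, 0]]
    - [1, [0.01, 0.124, 0], [0, 0, 0]]
    - [1, [0.015, 0.186, 0.0], [0, 0, 0]]
    - [1, [0.015, 0.2185, 0], [0, 0, 0]]
    - [1, [0.015, 0.2185, 0.01], [0, 0, 0]]

```text
t: 19.08
ee_pos: [0.5695, 0.1983, 0.2094]
orientation: [-0.002, 1.0, 0.001, 0.001]
force: [0.2, 0.6, -2.4]
width: 0.0331
```

>>> arm_command:
  plan:
    - [1, [0, 0, 0.01], [0, 0, 0]]
    - [1, [0, 0, 0.015], [0, 0, 0]]
    - [1, [0, 0, 0.015], [0, 0, 0]]
    - [1, [0, 0, 0.015], [0, 0, 0]]
    - [1, [0, 0, 0.015], [0, 0, 0]]

```text
t: 19.7
ee_pos: [0.5694, 0.1955, 0.1942]
orientation: [-0.0, 1.0, 0.0, 0.0]
force: [0.2, -0.4, -2.3]
width: 0.0328
```

```bash
python3 wr.py w17; python3 rel.py w17 .194 .203 .018
```

```text
t 19.7 p [0.5694 0.1955 0.1942] F [ 0.2 -0.4 -2.3] w 0.0328 j [ 0.33  0.41 -0.02  1.15  0.    0.33]
[[-1.0, -0.0001, 0.0008], [-0.0001, 1.0, 0.0003], [-0.0008, 0.0003, -1.0]]
0.13 162 lo [0.5582 0.1851] hi [0.574  0.2073] ctr x 0.5662 xmid [0.5661 0.1962 0.1355]
0.14 334 lo [0.5571 0.1852] hi [0.5724 0.2085] ctr x 0.5651 xmid [0.5648 0.1968 0.145 ]
0.15 148 lo [0.5603 0.1903] hi [0.5654 0.2044] ctr x 0.5683 xmid [0.5629 0.1973 0.1549]
0.16 18 lo [0.5603 0.1943] hi [0.5613 0.2007] ctr x 0.5683 xmid [0.5608 0.1975 0.1611]
0.194 1207 lo [0.5499 0.177 ] hi [0.5816 0.2169] ctr x 0.5679 xmid [0.5658 0.197  0.1985]
```

View pics/w17c.png

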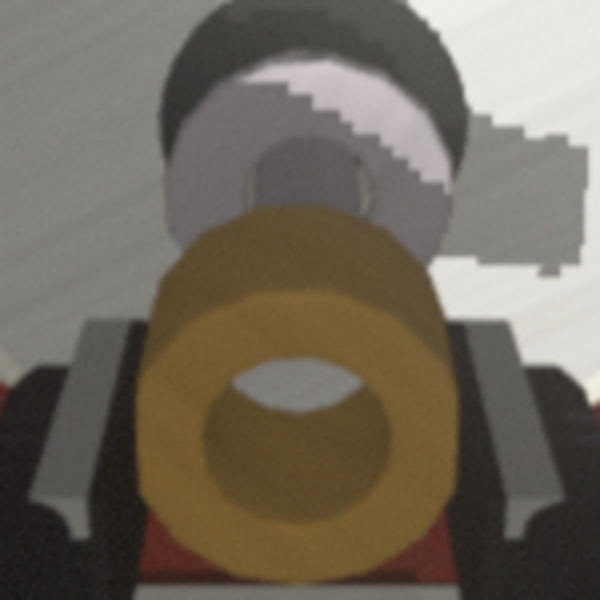

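>>> arm_command:
  plan:
    - [1, [-0.0003, 0.0015, 0.006], [0, 0, 0]]
    - [1, [-0.0003, 0.0015, 0.011], [0, 0, 0]]
    - [1, [-0.0003, 0.0015, 0.011], [0, 0, 0]]
    - [1, [-0.0003, 0.0015, 0.011], [0, 0, 0]]
    - [1, [-0.0003, 0.0015, 0.011], [0, 0, 0]]

```text
t: 20.38
ee_pos: [0.5695, 0.1973, 0.183]
orientation: [-0.0, 1.0, 0.0, 0.0]
force: [0.2, 0.7, -0.8]
width: 0.0333
```

```bash
python3 wr.py w18; python3 rel.py w18 .183 .194 .018
```

```text
t 20.38 p [0.5695 0.1973 0.183 ] F [ 0.2  0.7 -0.8] w 0.0333 j [ 0.33  0.41 -0.03  1.12  0.    0.33]
[[-1.0, -0.0007, 0.0003], [-0.0007, 1.0, 0.0001], [-0.0003, 0.0001, -1.0]]
0.13 140 lo [0.5572 0.1864] hi [0.5703 0.2085] ctr x 0.5652 xmid [0.5637 0.1975 0.1353]
0.14 293 lo [0.5571 0.1853] hi [0.5682 0.2085] ctr x 0.5651 xmid [0.5626 0.1969 0.1449]
none 0.15
0.16 22 lo [0.5749 0.1947] hi [0.5766 0.1998] ctr x 0.5829 xmid [0.5758 0.1972 0.1658]
0.183 1539 lo [0.5501 0.1767] hi [0.5818 0.217 ] ctr x 0.5681 xmid [0.566  0.1969 0.1885]
```

View pics/w18c.png

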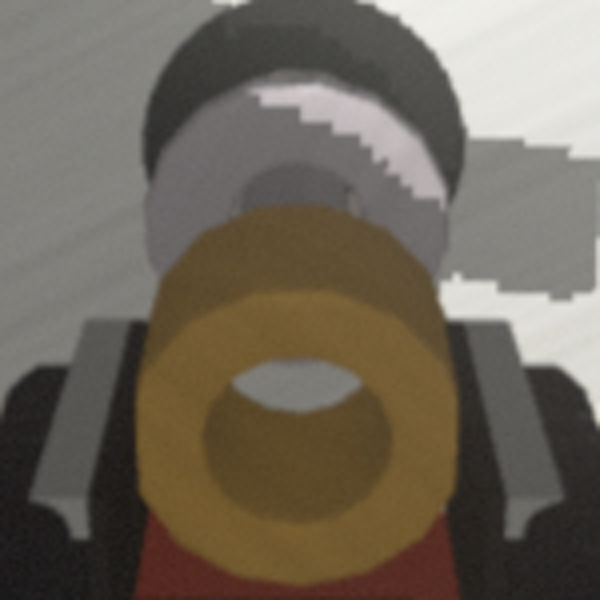

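Aligned within half a millimetre; descending.

>>> arm_command:
  plan:
    - [1, [0, 0, 0.004], [0, 0, 0]]
    - [1, [0, 0, 0.008], [0, 0, 0]]
    - [1, [0, 0, 0.011], [0, 0, 0]]
    - [1, [0, 0, 0.014], [0, 0, 0]]
    - [1, [0, 0, 0.016], [0, 0, 0]]

```text
t: 21.05
ee_pos: [0.5693, 0.1972, 0.1665]
orientation: [-0.0, 1.0, -0.0, -0.0]
force: [-0.3, 1.3, -0.6]
width: 0.0329
```

```bash
python3 wr.py w19; python3 rel.py w19 .167 .178 .018
```

```text
t 21.05 p [0.5693 0.1972 0.1665] F [-0.3  1.3 -0.6] w 0.0329 j [ 0.33  0.42 -0.06  1.08  0.    0.33]
[[-1.0, -0.0007, -0.0002], [-0.0007, 1.0, -0.0001], [0.0002, -0.0001, -1.0]]
none 0.13
0.14 20 lo [0.5571 0.191 ] hi [0.5588 0.2002] ctr x 0.5651 xmid [0.5579 0.1956 0.141 ]
none 0.15
0.16 828 lo [0.5663 0.1882] hi [0.5782 0.2066] ctr x 0.5743 xmid [0.5723 0.1974 0.1655]
0.167 1588 lo [0.5499 0.1771] hi [0.5811 0.217 ] ctr x 0.5679 xmid [0.5655 0.1971 0.1725]
```

View pics/w19c.png

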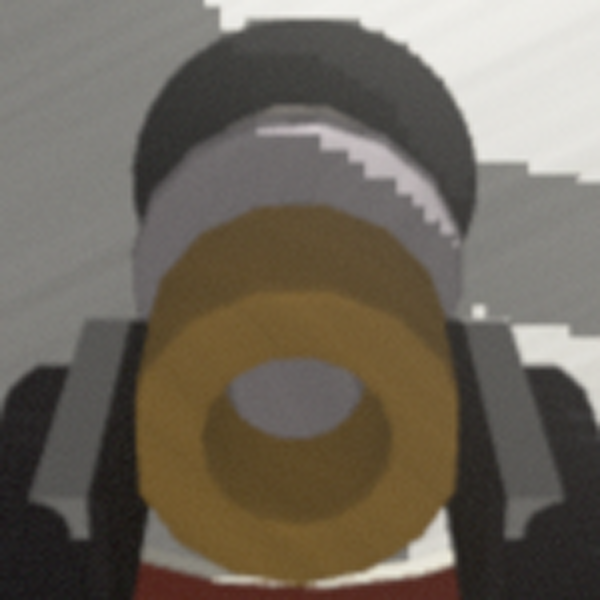

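>>> arm_command:
  plan:
    - [1, [0, 0, 0.004], [0, 0, 0]]
    - [1, [0, 0, 0.008], [0, 0, 0]]
    - [1, [0, 0, 0.012], [0, 0, 0]]
    - [1, [0, 0, 0.014], [0, 0, 0]]
    - [1, [0, 0, 0.014], [0, 0, 0]]

```text
t: 21.72
ee_pos: [0.5692, 0.1972, 0.1526]
orientation: [-0.0, 1.0, -0.0, -0.0]
force: [-0.8, 0.2, -1.2]
width: 0.0334
```

>>> arm_command:
  plan:
    - [1, [0, 0, 0.001], [0, 0, 0]]
    - [1, [0, 0, 0.002], [0, 0, 0]]
    - [1, [0, 0, 0.003], [0, 0, 0]]
    - [1, [0, 0, 0.003], [0, 0, 0]]
    - [1, [0, 0, 0.003], [0, 0, 0]]

```text
t: 22.35
ee_pos: [0.5695, 0.1973, 0.1502]
orientation: [-0.0, 1.0, 0.0, 0.0]
force: [-0.9, -0.5, 1.7]
width: 0.0329
```

>>> arm_command:
  plan:
    - [1, [0, 0, 0.0005], [0, 0, 0]]
    - [1, [0, 0, 0.001], [0, 0, 0]]
    - [1, [0, 0, 0.0015], [0, 0, 0]]
    - [1, [0, 0, 0.002], [0, 0, 0]]
    - [1, [0, 0, 0.002], [0, 0, 0]]

```text
t: 22.98
ee_pos: [0.5696, 0.1973, 0.1491]
orientation: [-0.0, 1.0, 0.0, 0.001]
force: [-1.6, -1.6, 6.8]
width: 0.0331
```

>>> arm_command:
  plan:
    - [1, [0, 0, 0.0005], [0, 0, 0]]
    - [1, [0, 0, 0.001], [0, 0, 0]]
    - [1, [0, 0, 0.0015], [0, 0, 0]]
    - [1, [0, 0, 0.002], [0, 0, 0]]
    - [1, [0, 0, 0.002], [0, 0, 0]]

```text
t: 23.6
ee_pos: [0.5696, 0.1973, 0.1471]
orientation: [-0.0, 1.0, 0.0, 0.001]
force: [-1.5, -0.4, 6.8]
width: 0.0331
```

>>> arm_command:
  plan:
    - [1, [0, 0, 0.0005], [0, 0, 0]]
    - [1, [0, 0, 0.001], [0, 0, 0]]
    - [1, [0, 0, 0.0015], [0, 0, 0]]
    - [1, [0, 0, 0.002], [0, 0, 0]]
    - [1, [0, 0, 0.002], [0, 0, 0]]

```text
t: 24.22
ee_pos: [0.5696, 0.1973, 0.1451]
orientation: [-0.0, 1.0, 0.0, 0.001]
force: [-1.9, -2.3, 8.1]
width: 0.0334
```

>>> arm_command:
  plan:
    - [1, [0, 0, 0.0005], [0, 0, 0]]
    - [1, [0, 0, 0.001], [0, 0, 0]]
    - [1, [0, 0, 0.0015], [0, 0, 0]]
    - [1, [0, 0, 0.0015], [0, 0, 0]]
    - [1, [0, 0, 0.0015], [0, 0, 0]]

```text
t: 24.85
ee_pos: [0.5696, 0.1973, 0.1437]
orientation: [-0.0, 1.0, 0.0, 0.001]
force: [-1.7, -0.9, 7.4]
width: 0.0328
```

>>> arm_command:
  plan:
    - [1, [0, 0, 0.0005], [0, 0, 0]]
    - [1, [0, 0, 0.001], [0, 0, 0]]
    - [1, [0, 0, 0.001], [0, 0, 0]]
    - [1, [0, 0, 0.001], [0, 0, 0]]
    - [1, [0, 0, 0.001], [0, 0, 0]]

```text
t: 25.48
ee_pos: [0.5696, 0.1973, 0.1426]
orientation: [-0.0, 1.0, 0.0, 0.001]
force: [-2.5, -1.5, 7.3]
width: 0.0329
```

>>> arm_command:
  plan:
    - [1, [0, 0, 0.0005], [0, 0, 0]]
    - [1, [0, 0, 0.001], [0, 0, 0]]
    - [1, [0, 0, 0.001], [0, 0, 0]]
    - [1, [0, 0, 0.001], [0, 0, 0]]
    - [1, [0, 0, 0.001], [0, 0, 0]]

```text
t: 26.1
ee_pos: [0.5696, 0.1973, 0.1419]
orientation: [-0.0, 1.0, 0.0, 0.001]
force: [-2.9, -0.7, 9.1]
width: 0.0331
```

>>> arm_command:
  plan:
    - [1, [0, 0, 0.0005], [0, 0, 0]]
    - [1, [0, 0, 0.001], [0, 0, 0]]
    - [1, [0, 0, 0.001], [0, 0, 0]]
    - [1, [0, 0, 0.001], [0, 0, 0]]
    - [1, [0, 0, 0.001], [0, 0, 0]]

```text
t: 26.72
ee_pos: [0.5697, 0.1973, 0.1419]
orientation: [-0.0, 1.0, 0.0, 0.001]
force: [-3.4, -1.8, 14.2]
width: 0.0328
```

```bash
python3 - <<'E'
from st import *
st()
p,d=grab_frame("wrist"); cv2.imwrite("pics/w20.png",p); np.save("w20.npy",d); c=calibration("wrist"); np.savez("w20_c.npz",**c)
f,cx,cy=K(c); v,u=np.nonzero(d>0); D=d[v,u]; W=(np.stack([(u-cx)/f*D,(v-cy)/f*D,D],1)-c["t"])@c["R"]
k=(u>280)&(u<368)&(v>220)&(v<320)&(np.hypot(W[:,0]-.5685,W[:,1]-.197)<.019); h,e=np.histogram(W[k][:,2],np.arange(.125,.185,.001)); print([(round(b,3),int(a)) for a,b in zip(h,e) if a>20])
E
python3 rel.py w20 .15 .16 .018
```

```text
t 26.73 p [0.5697 0.1973 0.1419] F [-3.4 -1.8 14.2] w 0.0328 j [ 0.33  0.44 -0.11  1.02 -0.    0.33]
[[-1.0, -0.0007, 0.0024], [-0.0007, 1.0, 0.0007], [-0.0024, 0.0007, -1.0]]
[(np.float64(0.131), 44), (np.float64(0.132), 179), (np.float64(0.133), 59), (np.float64(0.134), 36), (np.float64(0.135), 57), (np.float64(0.136), 42), (np.float64(0.137), 69), (np.float64(0.138), 61), (np.float64(0.139), 58), (np.float64(0.14), 65), (np.float64(0.141), 59), (np.float64(0.142), 79), (np.float64(0.143), 77), (np.float64(0.144), 69), (np.float64(0.145), 73), (np.float64(0.146), 83), (np.float64(0.147), 83), (np.float64(0.148), 92), (np.float64(0.149), 82), (np.float64(0.15), 89), (np.float64(0.151), 112), (np.float64(0.152), 113), (np.float64(0.153), 143), (np.float64(0.154), 191), (np.float64(0.155), 713), (np.float64(0.156), 1806), (np.float64(0.157), 625), (np.float64(0.158), 79), (np.float64(0.159), 79), (np.float64(0.16), 78), (np.float64(0.161), 71), (np.float64(0.162), 86), (np.float64(0.163), 76), (np.float64(0.164), 154), (np.float64(0.165), 605), (np.float64(0.166), 374), (np.float64(0.167), 124), (np.float64(0.168), 81)]
none 0.13
0.14 57 lo [0.5641 0.1882] hi [0.5735 0.2068] ctr x 0.5721 xmid [0.5688 0.1975 0.1451]
0.15 970 lo [0.5572 0.185 ] hi [0.578  0.2089] ctr x 0.5652 xmid [0.5676 0.197  0.155 ]
0.16 1433 lo [0.5602 0.1893] hi [0.5772 0.2051] ctr x 0.5682 xmid [0.5687 0.1972 0.1648]
0.15 4177 lo [0.5504 0.1767] hi [0.586  0.2172] ctr x 0.5684 xmid [0.5682 0.197  0.155 ]
```

View pics/w20c.png

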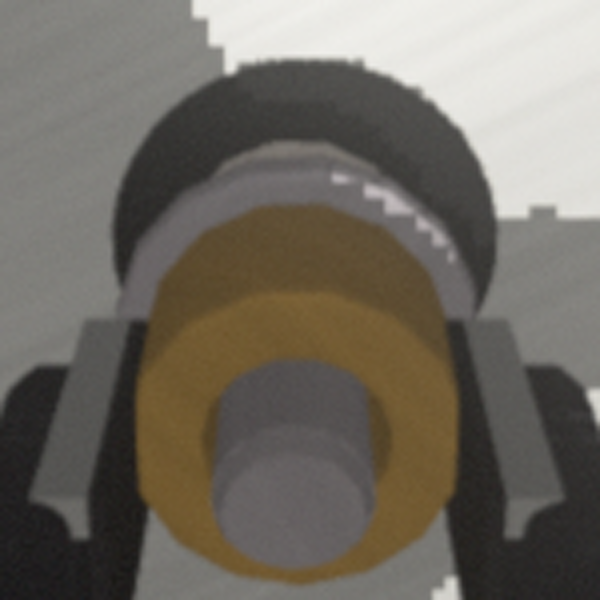

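>>> arm_command:
  plan:
    - [1, [0, 0, 0.0005], [0, 0, 0]]
    - [1, [0, 0, 0.001], [0, 0, 0]]
    - [1, [0, 0, 0.0015], [0, 0, 0]]
    - [1, [0, 0, 0.0015], [0, 0, 0]]
    - [1, [0, 0, 0.0015], [0, 0, 0]]

```text
t: 27.4
ee_pos: [0.5699, 0.1974, 0.1418]
orientation: [-0.0, 1.0, 0.001, 0.002]
force: [-5.7, -1.9, 20.1]
width: 0.0329
```

>>> arm_command:
  plan:
    - [1, [0, 0, -0.001], [0, 0, 0]]
    - [1, [0, 0, -0.002], [0, 0, 0]]
    - [1, [0, 0, -0.003], [0, 0, 0]]
    - [1, [0, 0, -0.003], [0, 0, 0]]
    - [0.8, [0, 0, -0.003], [0, 0, 0]]

```text
t: 28.02
ee_pos: [0.5696, 0.1973, 0.1418]
orientation: [-0.0, 1.0, 0.0, 0.001]
force: [-0.8, -1.2, 7.7]
width: 0.0329
```

>>> arm_command:
  plan:
    - [0.3, [0, 0, 0], [0, 0, 0]]
    - [0.3, [0, 0, 0], [0, 0, 0]]
    - [0.3, [0, 0, 0], [0, 0, 0]]
    - [0.3, [0, 0, -0.04], [0, 0, 0]]
    - [0.3, [0, 0, -0.08], [0, 0, 0]]

```text
t: 28.65
ee_pos: [0.5688, 0.1971, 0.2209]
orientation: [-0.0, 1.0, -0.0, -0.001]
force: [1.4, -0.2, 0.9]
width: 0.0598
```

```bash
cat > fin.py <<'E'
from st import *
import sys
n=sys.argv[1]; st(); c=calibration("wrist"); p,d=grab_frame("wrist"); cv2.imwrite(f"pics/{n}.png",p); np.save(n+".npy",d); np.savez(n+"_c.npz",**c)
f,cx,cy=K(c); v,u=np.nonzero(d>0); D=d[v,u]; W=(np.stack([(u-cx)/f*D,(v-cy)/f*D,D],1)-c["t"])@c["R"]
r=np.hypot(W[:,0]-.5683,W[:,1]-.1972)
for a,b in ((0,.006),(.0105,.0165),(.019,.0205),(.04,.06)):
    k=(r>a)&(r<b)&(W[:,2]>.09); h,e=np.histogram(W[k][:,2],np.arange(.09,.18,.001)); print(a,[(round(float(y),3),int(x)) for x,y in zip(h,e) if x>0.06*h.sum()], np.median(W[k][W[k][:,2]>.0][:,2]).round(4))
ps,ds=grab_frame("scene"); cv2.imwrite(f"pics/{n}s.png",cv2.resize(ps[180:270,330:440],None,fx=6,fy=6,interpolation=cv2.INTER_CUBIC))
E
python3 fin.py w21
```

```text
t 28.65 p [0.5688 0.1971 0.2209] F [ 1.4 -0.2  0.9] w 0.0598 j [0.33 0.4  0.04 1.21 0.   0.33]
[[-1.0, -0.0007, -0.0019], [-0.0007, 1.0, -0.0006], [0.0019, -0.0006, -1.0]]
0 [(0.164, 25), (0.165, 155), (0.166, 91)] 0.1657
0.0105 [(0.155, 172), (0.156, 668), (0.157, 291)] 0.2931
0.019 [(0.098, 68), (0.099, 54), (0.131, 31), (0.132, 133), (0.133, 50)] 0.1321
0.04 [(0.097, 1536), (0.098, 5181), (0.099, 2775)] 0.2753
```

View pics/w21.png

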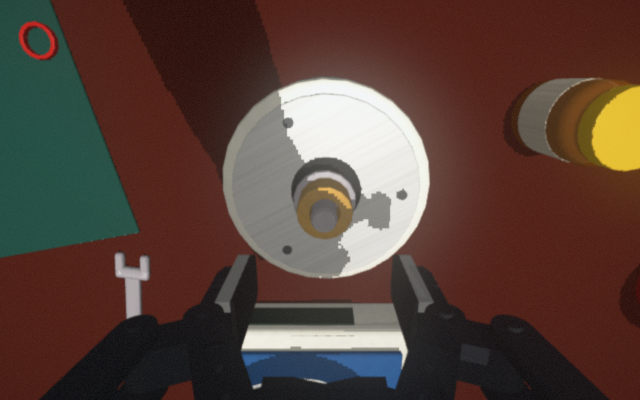

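View pics/w21s.png

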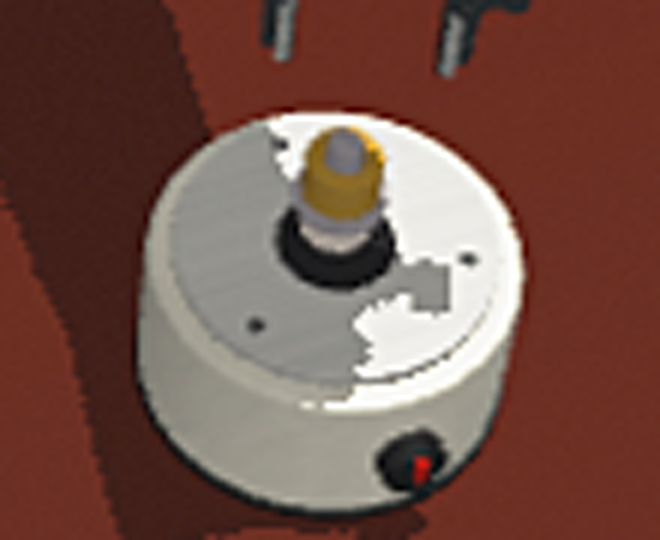

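```bash
python3 - <<'E'
from st import *
p,d=grab_frame("top"); cv2.imwrite("pics/topf.png",p); st(); print(job_done())
E
```

```text
t 28.8 p [0.5711 0.1979 0.2232] F [-0.6  0.2 -0.3] w 0.0598 j [0.33 0.4  0.04 1.21 0.   0.33]
[[-1.0, -0.0007, 0.0051], [-0.0007, 1.0, 0.0018], [-0.0051, 0.0018, -1.0]]
the job is handed in; nothing more can be done
None
```

View pics/topf.png

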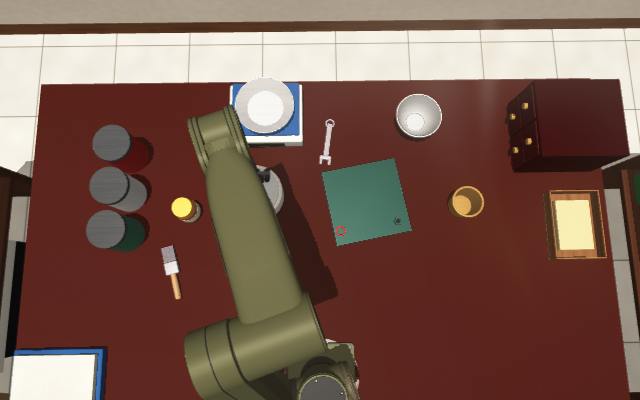

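I threaded the white spacer, then the steel washer, then the brass bushing onto the spindle. I pressed the stack down through the gripped bushing, let go and backed off. The job was handed in at about 28.8 s.

- **Press:** the grommet slid under about 7–9 N. It then stopped with the tool steady at 142 mm while the force rose to 20 N, the highest reading at the end of any move. Force is only reported at those ends, so peaks between them were not seen.
- **Heights after release:** the wrist camera put the bushing top 57.8 mm above the deck (58 expected) and the washer top 33.6 mm above it (34 expected). That agrees with the stack being fully home.
- **Readings that disagreed:**
  - Depth read about 1.5 mm low for the deck and rings.
  - The spindle tip read about 4 mm low for no clear reason, so I judged the heights relative to the deck.
  - The stop also felt stiffer than the stated 12 N per mm.
- **Grasping the washer:** the fingertips pressed on the mat with about 8 N.
- **Other objects:** the final top picture shows the nut, seal, jar, mortar, wrench and brush where they were. The gripper was clear of everything, at near-zero force.

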